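Load the crucible carousel and press its keyed spindle home

TASK

Load the ashing carousel: first stand the tall open crucible in the pocket marked with one dot and let go of it, then the squat open crucible in the pocket marked with two dots, both upright and down on the pocket floor. Then lift the keyed spindle out of its rest, put it into the carousel's centre hub, turn it until its key slips into the keyway, and push against the spring until its collar sits on the hub. Finish while still gripping the spindle and holding it down fully home, since the spring pushes it back up if it is let go; leave the lidded crucible in pocket three, the shallow dish and the brass weight where they are.

Things in the scene. Friction and masses are not known exactly. Their poses are not given: they have to be found in the camera images.
- carousel: Crucible carousel, fixed: flat round aluminium plate, 280 mm across, top face 14 mm above the counter. Origin on its axis at counter level, z up. Three collared pockets stand 80 mm from the axis, at +60, 180 and -60 degrees from its x axis (one, two, three dots). At the centre a steel hub, about 50 mm across, its flat top 66 mm above the counter.
- pocket_1 (a point): Floor centre of the pocket marked with one black dot on the plate's rim. Each pocket is a round collar: 44 mm inside, 52 mm outside, walls 10 mm high above this point. Seen from above it is the next pocket counter-clockwise from the lidded crucible's.
- pocket_2 (a point): Floor centre of the pocket marked with two black dots; same size. The next counter-clockwise from pocket one, across the hub from the keyway.
- pocket_3 (a point): Floor centre of the pocket marked with three black dots; same size; already holds the lidded crucible.
- hub_mouth (a point): Centre of the hub's bore at its flat top; axes as the carousel's. The bore is 22 mm across. A keyway 8 mm wide, reaching 18 mm from the axis, runs down its whole length on the carousel's +x side, between pockets one and three.
- ejector (a joint): Spring plunger at the bottom of the bore, m pressed down: 0 at rest, when its top is 40 mm below the hub's top; 0.008 when the spindle is home; stop at 0.010. It needs about 6 N to start moving and about 10 N at 8 mm, more than the spindle weighs.
- spindle: Keyed steel spindle, 100 mm long, 0.25 kg, upright in its rest. Origin at its lower tip, z up along it. From the tip up: 20 mm shaft, tapered over 5 mm; key 6 mm wide on its +x side, from 14 to 44 mm, reaching 15 mm from the axis, its flat lower end lands on the hub's top unless over the keyway; collar 48 mm across from 48 to 54 mm; square black head 28 x 28 mm from 54 to 100 mm.
- spindle_collar (a point): Centre of the underside of the spindle's collar, 48 mm above its tip; it meets point hub_mouth when home.
- spindle_head (a point): On the axis of the square head, 80 mm above the tip: the place to grip. The head's flats face the spindle's x and y axes. In the rest the spindle's x axis (the key side, hidden in the rest) points within 0.5 rad of world +x, away from the robot.
- rest: Fixed grey spindle rest: tube 56 mm outside, 36 mm inside, 52 mm high on a 90 mm square foot 3 mm thick; origin at counter level on its axis. The spindle's collar lies on its top; the spindle lifts straight out (48 mm until clear).
- tall_crucible: Tall open fired-clay crucible, straight cylinder 38 mm across, 70 mm high, wall 4 mm, about 90 g, standing on the counter. Origin at the centre of its underside, z up.
- squat_crucible: Squat open fired-clay crucible, 38 mm across, 50 mm high, wall 4 mm, about 70 g, standing on the counter. Origin at the centre of its underside, z up.
- lidded_crucible: Lidded crucible with a small knob, 42 mm across its lid, 56 mm high, standing in pocket three: leave it there. Origin at its underside.
- ash_dish: Shallow open clay dish, 60 mm across, 22 mm high, standing among the crucibles: leave it. Origin at its underside.
- check_weight: Brass check weight, 44 mm across, 52 mm high, beyond the spindle rest on the right: leave it. Origin at its underside.
Not all that is in view belongs to the job. What is shaped like the tall_crucible but purple is not meant.

How it is judged (in metres and radians):
On the way, in this order (a step that is already met when the one before it is completed fails the run):
1. the tall crucible stands in pocket one, released (horizontal distance between tall_crucible and pocket_1 below 0.006 m and z of tall_crucible in the frame of pocket_1 below 0.004 m and angle between tall_crucible's own z axis and vertical below 0.1 rad and contact force between the fingers and tall_crucible below 0.2 N), for 0.2 s.
2. then the squat crucible stands in pocket two, released (horizontal distance between squat_crucible and pocket_2 below 0.006 m and z of squat_crucible in the frame of pocket_2 below 0.004 m and angle between squat_crucible's own z axis and vertical below 0.1 rad and contact force between the fingers and squat_crucible below 0.2 N), for 0.2 s.
3. then the spindle is keyed in the hub and pressed home (z of spindle_collar in the frame of hub_mouth below 0.0025 m and horizontal distance between spindle_collar and hub_mouth below 0.003 m and angle between the x axis of spindle and the x axis of carousel, either way round below 0.15 rad and angle between spindle's own z axis and vertical below 0.06 rad and value of joint ejector above 0.005 m), for 0.2 s.
At the end, for the whole second after the job is handed in: Gripper still holding the spindle home (>2 N): collar within 2.5 mm of hub top, 3 mm of axis, key aligned within 0.15 rad, upright, plunger down over 5 mm; tall crucible in pocket one, squat in two, within 6 mm of centre, 4 mm of floor, upright, untouched, at rest (all of step 1 and all of step 2 and all of step 3 and contact force between the fingers and spindle above 2 N and linear speed of each of tall_crucible, squat_crucible, spindle below 0.02 m/s); the arm keeps its last pose, push and grip.
It fails at once if the lidded crucible is taken out or knocked (moved over 15 mm) (distance of lidded_crucible from where it was at the start of the episode above 0.015 m).
It fails at once if the ash dish or the check weight is displaced by over 30 mm (distance of any of ash_dish, check_weight from where it was at the start of the episode above 0.03 m).
It also fails if it takes over 67 s, if anything falls off the work surface, if the arm or the gripper's body presses on something with over 40 N, if the wrist force passes 120 N, or if a joint passes its speed limit or range.

ROBOT

A 6-joint arm with a two-finger parallel gripper is mounted at the origin on the work surface. World frame = base frame: x ahead of the robot, y to its left, z up, the work surface at z = 0. Lengths are in mm, angles in rad, forces in N, time in s.
With the tool pointing down it reaches from about 300 to 775 mm from the base axis. Payload 14.6 kg.
Tool frame: the origin (TCP) lies midway between the tips of the shut fingers; the grasp point (between the pads) lies 19 mm behind it (manip.grip_depth is the distance from the TCP to the grasp point, in mm); x points along the fingers, y is the direction in which the jaws open and shut, and the axes are right-handed (so a half turn about x gives the same grasp; the last joint's range is limited). The gripper opens to 94 mm and grips with 3 to 60 N. Pads are 16 mm wide; open, the fingers measure 119 mm over their backs; the gripper's body (75 mm by 177 mm) begins 78 mm behind the grasp point.
Start: joints at [-1.331, 0.3, 1.521, -0, 1.321, -0.067], TCP at [166.098, -524.31, 205.446] pointing down, gripper open.
Joint ranges: [-3.03, 3.03], [-0.79, 2.21], [0.23, 2.52], [-1.04, 4.18], [0, 3.07], [-2.55, 2.55]. Speed limits (rad/s): [2.22, 2.22, 2.57, 3.14, 3.14, 3.14].

INTERFACE

Orientations are given as [roll, pitch, yaw] about the fixed x, y, z axes, in that order (R = Rz(yaw) Ry(pitch) Rx(roll)).
In Python, from cell import readout, cams, ticket, manip gives the robot as it stands. The module is installed in compiled form; this text tells all that it offers.
- The arm moves only by the tool apply_moves, never from a script. Its argument "plan" is one flat list of numbers, 7 for each row, row after row: the turn, a rotation vector about the tool's x, y, z in rad, then the shift along the tool's x, y, z in m, then the opening in per cent of the stroke, from 0 (shut) to 100 (fully open). In form: [wx, wy, wz, x, y, z, fingers, wx, wy, wz, x, y, z, fingers, ...]. A call has 1 to 5 rows; each row shifts and turns the commanded pose from where the row before left it, along the tool's axes as they then stand; what a row does not reach is not made up. A row lasts 1/8 s, in which the tool goes at most 62.5 mm and 10.7 degrees, less where a joint would pass 70% of its speed; a pose out of reach is approached as far as the arm can. A call with a gripper value outside its range is refused whole. The fingers move at their own pace and stop on an object; "force" is the grip in N (left out, the last holds). Time passes only in rows, so rows that do not move let the fingers close. It gives the time, the measured TCP pose, the force and the opening at its end, in the units of the state.
- readout.read_state(): the state, without advancing time (a new reading comes with each control period).
- cams.camera(name): name is "scene" or "top" or "wrist"; returns a dict with "image" (420x560x3 uint8, red, green, blue), "fovy" (degrees; the focal length in pixels is half the picture's height over the tangent of half this angle, whatever the lens; pixels are square), "cx", "cy" (the principal point, pixels), "position" and "orientation" of the camera in the world; the wrist camera has in their place "T_tool_cam" (4x4, takes a point from camera to tool coordinates, whose origin is the TCP and whose axes are the tool frame's). Camera axes: x right, y down, z forward; pixel columns grow to the right and rows downward; lengths in mm; the calibration is good to about 2 mm. The wrist camera is an equidistant fisheye: a pixel r from the principal point sees the ray r / f radians off the axis. A picture is of the moment at which its call begins: read the wrist's pose just before it. There is no depth.
- ticket.sign_off(): hands the job in, once; it reports no verdict.
The state is a dict: "clock": time; "joints": joint angles; "qd": joint speeds; "effort": joint torques, N m; "eef_pos": TCP position; "eef_rot": TCP orientation; "wrist_force": force on the tool from outside, world axes, zero at the start; "moment": the same for the moment, N m; "finger_gap": finger opening in mm.
Only numpy, scipy, OpenCV 4.12 (cv2) and the standard library are available. Lean on these libraries where they do the work, as an engineer would, in place of code of your own. Each camera call takes 0.05 s, during which the arm holds its last target.

## Working session

There is one attempt and no reset: what is moved stays moved. The work goes in short steps, Python scripts to look and compute and a tool call to move; the robot and the scene stay as the last step left them, time stands still between calls to the robot, and variables do not carry over. Pictures are saved under pics/ and viewed, and the job is handed in when it is done.

Besides the shell and the picture viewer there is one more tool, called after "Call:" by a JSON object that holds its "name" and its "arguments", one argument or row to a line. apply_moves: Moves the arm, as the interface text tells. Its arguments: {"type":"object","properties":{"plan":{"type":"array","items":{"type":"number"}},"force":{"type":"number"}},"required":["plan"]}

```bash
mkdir -p pics; ls
python3 - <<'E'
from cell import readout, cams, manip
import cv2
print(readout.read_state())
for n in ("scene","top","wrist"):
    c=cams.camera(n)
    cv2.imwrite(f"pics/{n}0.png",c["image"][:,:,::-1])
    print(n,{k:v for k,v in c.items() if k!="image"})
print([a for a in dir(manip) if a[0]!='_'])
E
```

```text
pics
{'clock': 0.0, 'joints': array([-1.33061495e+00,  3.00464516e-01,  1.52161009e+00,  1.04541446e-05,
        1.32069552e+00, -6.65959244e-02]), 'qd': array([-0.00106678,  0.00156344, -0.00096294,  0.00020172, -0.00079137,
       -0.00280686]), 'effort': array([ 3.92881979e-03, -5.31799972e+01, -3.52734983e+01,  7.10188597e-02,
        2.44167808e-02, -1.38293476e-04]), 'eef_pos': array([ 166.03005   , -524.05422948,  204.8776724 ]), 'eef_rot': array([-1.64599165,  1.56961881,  1.80237571]), 'wrist_force': array([-0.30108451, -0.23399353,  0.16495916]), 'moment': array([ 0.00356061, -0.03848817, -0.00723343]), 'finger_gap': 93.64597724797093}
scene {'fovy': 46.272964510223474, 'cx': 279.2969566265627, 'cy': 216.81907730907005, 'position': array([1426.71124771,  226.98482001,  765.44411313]), 'orientation': array([-2.21383735, -0.01776809,  1.81192177])}
top {'fovy': 56.59863261892922, 'cx': 279.416513428937, 'cy': 212.78148634251062, 'position': array([ 350.58862235,   35.72171761, 1002.37071979]), 'orientation': array([-2.91313653, -0.00426882, -1.54749587])}
wrist {'fovy': 65.70646984690485, 'cx': 281.90228262718733, 'cy': 201.83839531302792, 'T_tool_cam': array([[-3.37116185e-04, -2.90048856e-01,  9.57011780e-01,
        -1.79144796e+02],
       [ 9.99999829e-01,  3.59009429e-04,  4.61066845e-04,
        -8.98613830e-01],
       [-4.77308164e-04,  9.57011772e-01,  2.90048686e-01,
        -8.46753651e+01],
       [ 0.00000000e+00,  0.00000000e+00,  0.00000000e+00,
         1.00000000e+00]])}
['Unreachable', 'grip_depth']
```

View pics/top0.png

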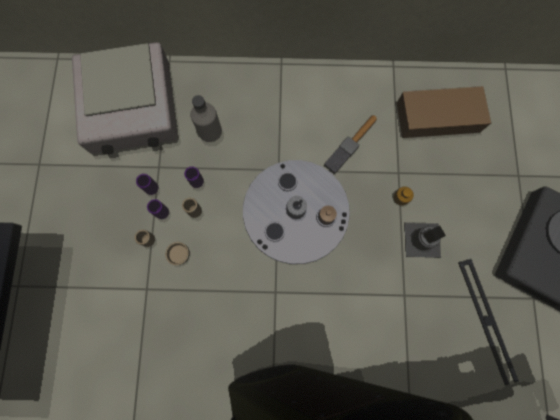

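View pics/scene0.png

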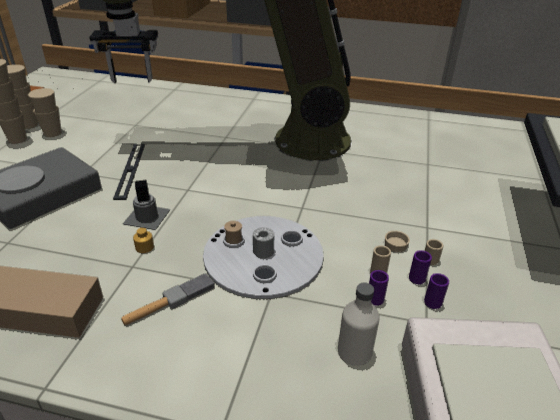

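View pics/wrist0.png

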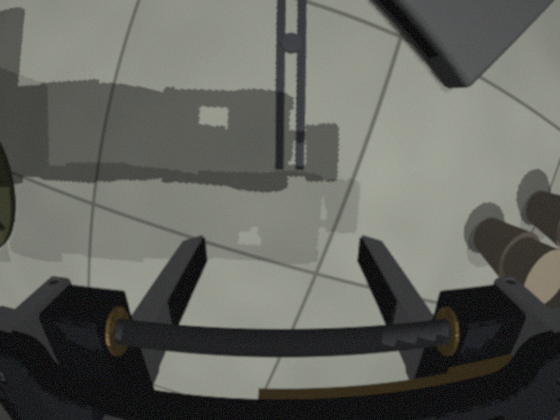

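The top view shows the carousel centred near (297,212), with the hub there and the lidded crucible at (327,214). The brown crucibles are near (191,207) and (145,239), the dish is at (178,253) and the rest at (423,238). I'll enlarge these for measuring.

```bash
cat > h.py <<'E'
import numpy as np, cv2
from scipy.spatial.transform import Rotation as R
from cell import readout, cams
def f(c): return 210/np.tan(np.radians(c["fovy"])/2)
def pose(c,st=None):
    if "position" in c: return R.from_euler('xyz',c["orientation"]).as_matrix(), np.array(c["position"])
    T=c["T_tool_cam"]; Rt=R.from_euler('xyz',st["eef_rot"]).as_matrix()
    return Rt@T[:3,:3], Rt@T[:3,3]+st["eef_pos"]
def ray(c,u,v,st=None):
    Rm,p=pose(c,st); x=np.array([u-c["cx"],v-c["cy"]])/f(c)
    if "position" in c: d=np.array([x[0],x[1],1.])
    else:
        t=np.linalg.norm(x); d=np.array([*(np.sin(t)*x/max(t,1e-9)),np.cos(t)])
    return p,Rm@d
def atz(c,u,v,z,st=None):
    p,d=ray(c,u,v,st); return p+d*(z-p[2])/d[2]
def proj(c,P,st=None):
    Rm,p=pose(c,st); q=(np.atleast_2d(P)-p)@Rm
    if "position" in c: xy=q[:,:2]/q[:,2:]
    else:
        n=np.linalg.norm(q[:,:2],axis=1,keepdims=True); t=np.arctan2(n[:,0],q[:,2])[:,None]; xy=q[:,:2]/n*t
    return xy*f(c)+[c["cx"],c["cy"]]
def circ(c,x,y,z,r,st=None,n=40):
    a=np.linspace(0,2*np.pi,n); return proj(c,np.c_[x+r*np.cos(a),y+r*np.sin(a),z+0*a],st)
def crop(c,u,v,w,h,s,name,draw=(),bright=1.5):
    im=c["image"][:,:,::-1]; M=np.array([[s,0,-s*(u-w/2)],[0,s,-s*(v-h/2)]],float)
    M[:,2]+=(s-1)/2
    o=cv2.warpAffine(im,M,(int(w*s),int(h*s)),flags=cv2.INTER_CUBIC)
    o=np.clip(o*float(bright),0,255).astype(np.uint8)
    for P,col in draw:
        q=(np.c_[P,np.ones(len(P))]@M.T)
        cv2.polylines(o,[np.round(q*16).astype(int).reshape(-1,1,2)],False,col,1,cv2.LINE_AA,4)
    # ticks every 10 px
    for k in range(int(np.ceil((u-w/2)/10))*10,int(u+w/2),10):
        x=int(s*(k-u+w/2)); cv2.line(o,(x,0),(x,6 if k%50 else 14),(0,255,255),1)
        if k%20==0: cv2.putText(o,str(k),(x+1,16),0,.35,(0,255,255))
    for k in range(int(np.ceil((v-h/2)/10))*10,int(v+h/2),10):
        y=int(s*(k-v+h/2)); cv2.line(o,(0,y),(6,y),(0,255,255),1)
        if k%20==0: cv2.putText(o,str(k),(8,y+4),0,.35,(0,255,255))
    cv2.imwrite(name,o)
E
python3 - <<'E'
from h import *
c=cams.camera("top")
crop(c,170,220,100,75,8,"pics/t_cr.png",bright=2.2)
crop(c,297,212,130,97,6,"pics/t_ca.png",bright=1.3)
crop(c,415,220,80,70,8,"pics/t_re.png",bright=2)
s=cams.camera("scene"); print(s["fovy"])
crop(s,265,255,140,105,5.5,"pics/s_ca.png",bright=1.2)
E
```

```text
46.272964510223474
```

View pics/t_cr.png

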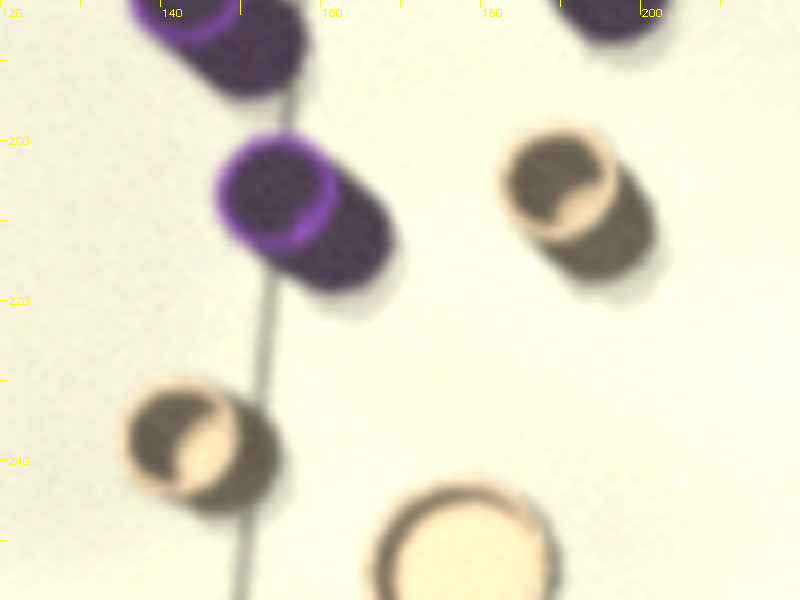

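View pics/t_ca.png

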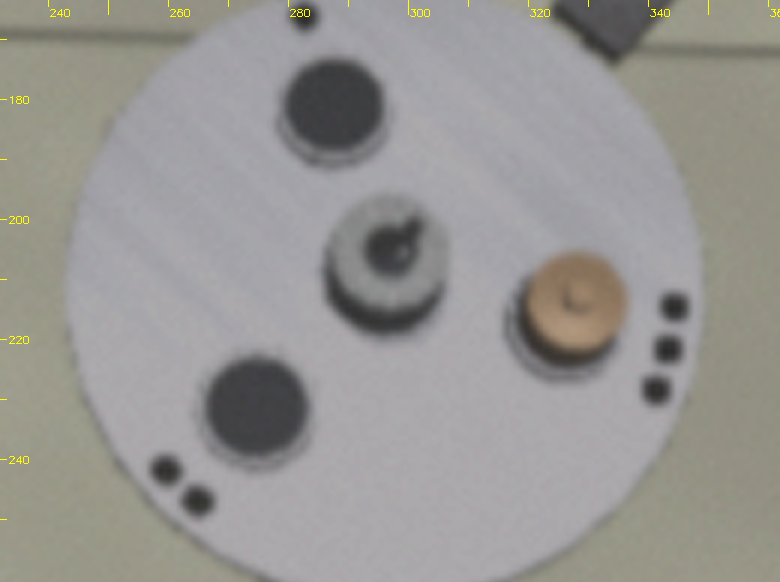

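View pics/t_re.png

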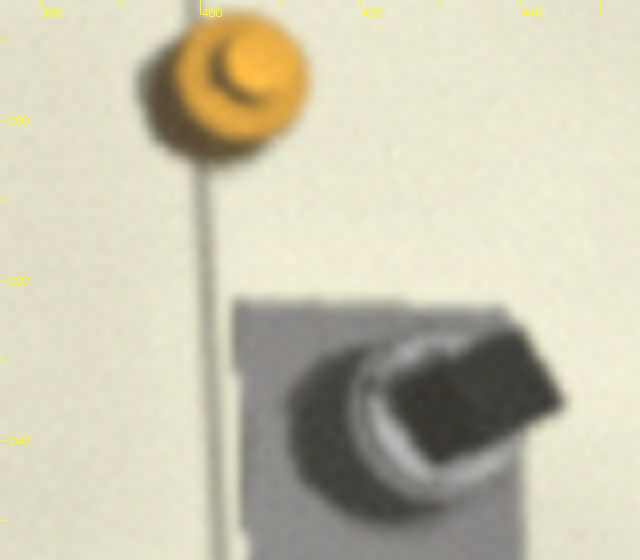

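View pics/s_ca.png

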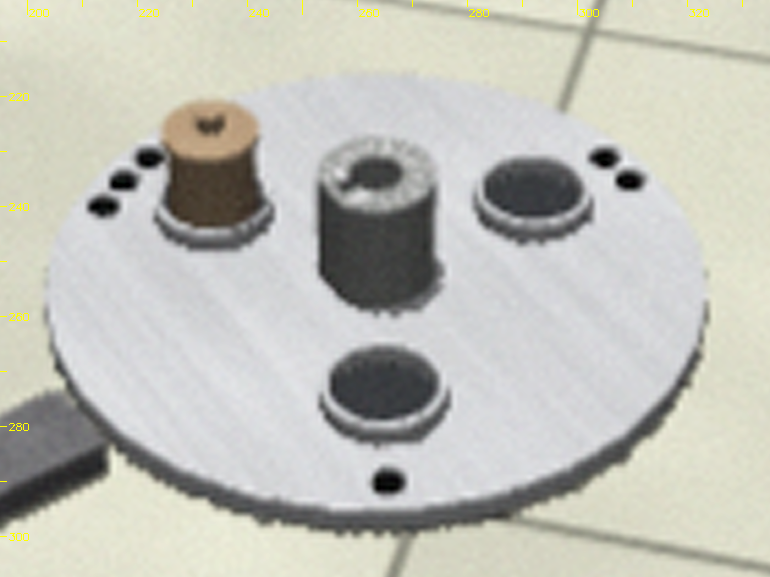

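Rims read from the crops: crucible A (tall by its lean) at (189.7,205.0) and B at (142.4,236.8). Pocket 1 is at (287.3,180.4), pocket 2 at (274.4,230.8), the hub top at (296.4,204.9) and the spindle head's top near (439,229).

Run:
```python
from h import *
c=cams.camera("top")
for n,u,v,z in [("A70",189.7,205,70),("B50",142.4,236.8,50),("p1",287.3,180.4,24),("p2",274.4,230.8,24),("hub",296.4,204.9,66),("lid",327.5,213.5,66),("dish",177.9,253,22),("headtop",440,229.5,104)]:
    print(n,atz(c,u,v,z).round(1))
s=cams.camera("scene")
crop(s,410,265,110,80,7,"pics/s_cr.png",bright=1.2)
crop(s,150,205,80,80,7,"pics/s_re.png",bright=1.5)
```

```text
A70 [581.7 258.2  70. ]
B50 [503.  373.4  50. ]
p1 [665.9  18.2  24. ]
p2 [530.7  48.5  24. ]
hub [589.4  -4.8  66. ]
lid [569.4 -81.7  66. ]
dish [468.4 289.9  22. ]
headtop [ 528.4 -340.8  104. ]
```

View pics/s_cr.png

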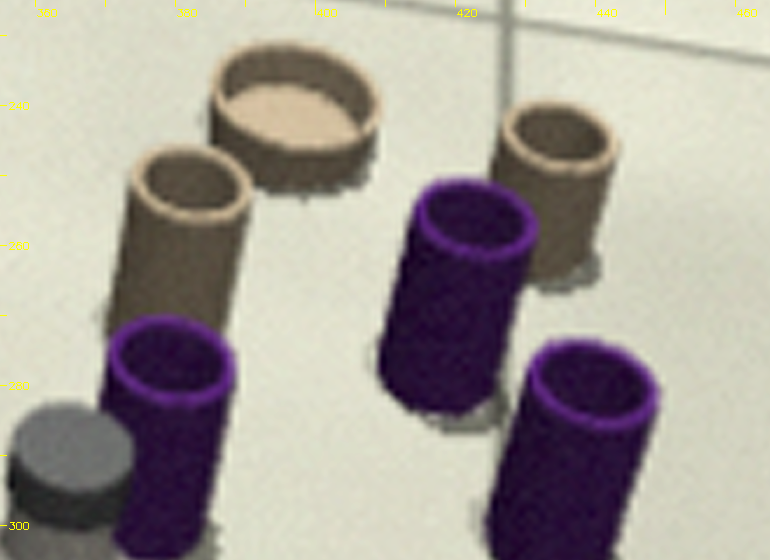

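View pics/s_re.png

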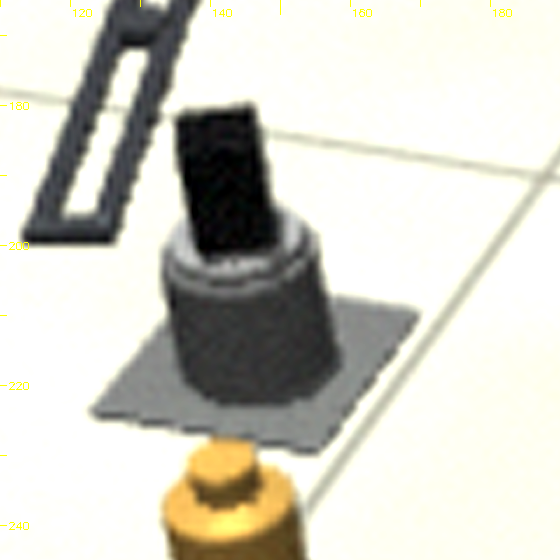

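```bash
cat > ov.py <<'E'
from h import *
def draw_car(c,H,th):
    d=[]; G=(0,255,0);Rd=(0,0,255)
    d.append((circ(c,*H,14,140),G)); d.append((circ(c,*H,66,25),G)); d.append((circ(c,*H,66,11),Rd))
    for a in (60,180,-60):
        q=np.radians(a)+th; p=H+80*np.array([np.cos(q),np.sin(q)])
        d.append((circ(c,*p,24,22),Rd)); d.append((circ(c,*p,24,26),G))
    ex=np.array([np.cos(th),np.sin(th)]); ey=np.array([-ex[1],ex[0]])
    k=np.array([H+10*ex+4*ey,H+18*ex+4*ey,H+18*ex-4*ey,H+10*ex-4*ey])
    d.append((proj(c,np.c_[k,[66]*4]),Rd))
    return d
E
python3 - <<'E'
from ov import *
H=np.array([589.4,-4.8]); th=-0.756
t=cams.camera("top"); s=cams.camera("scene")
crop(t,297,212,130,97,6,"pics/ot.png",draw_car(t,H,th),1.3)
crop(s,265,255,140,105,5.5,"pics/os.png",draw_car(s,H,th),1.2)
def cr(c): return [(circ(c,581.7,258.2,70,19),(0,255,0)),(circ(c,581.7,258.2,0,19),(0,0,255)),(circ(c,503,373.4,50,19),(0,255,0)),(circ(c,503,373.4,0,19),(0,0,255)),(circ(c,468.4,289.9,22,30),(0,255,0))]
crop(t,170,220,100,75,8,"pics/ot2.png",cr(t),2)
crop(s,410,265,110,80,7,"pics/os2.png",cr(s),1.2)
E
python3 - <<'E'
import cv2,numpy as np
a=[cv2.imread(f"pics/{n}.png") for n in("ot","os","ot2","os2")]
a=[cv2.resize(x,(780,585)) for x in a]
cv2.imwrite("pics/oA.png",a[0]);
E
```

```text
(no output)
```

View pics/ot.png

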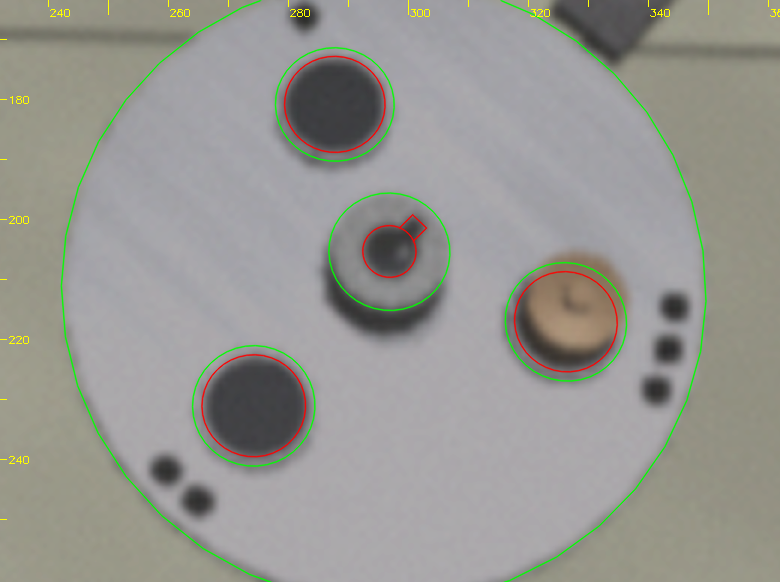

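View pics/os.png

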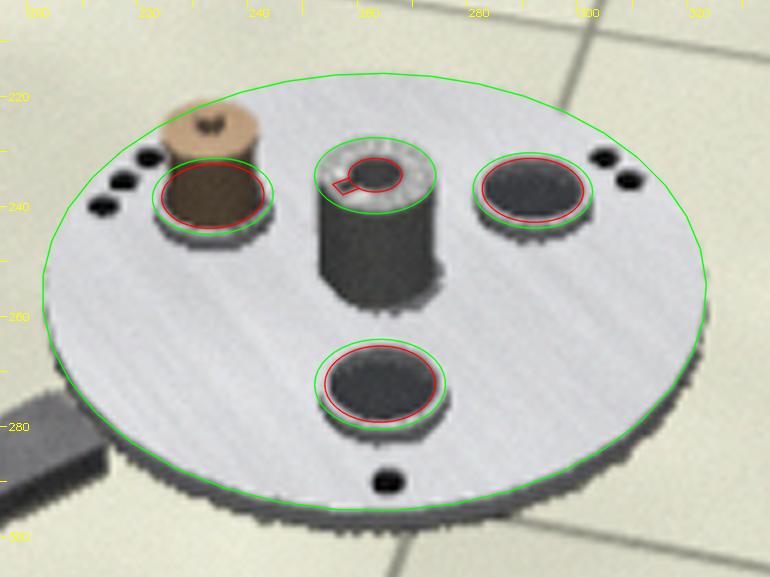

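View pics/ot2.png

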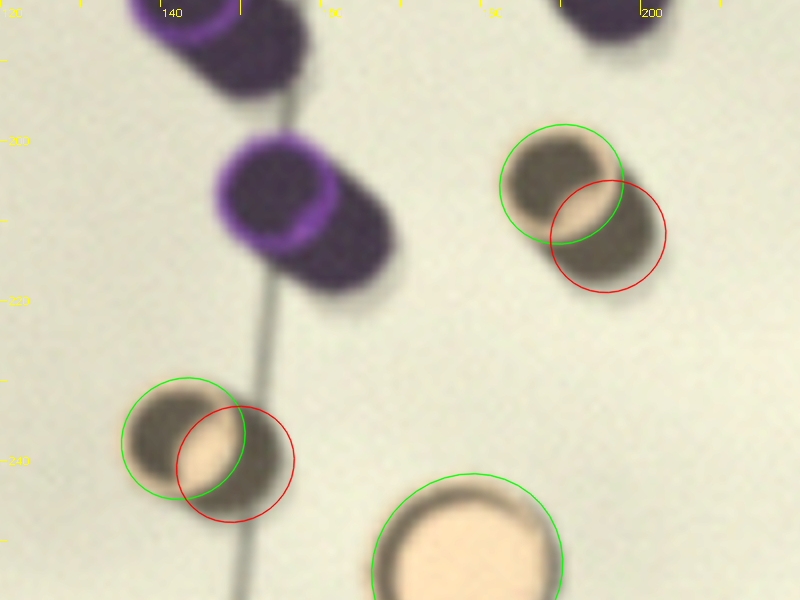

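View pics/os2.png

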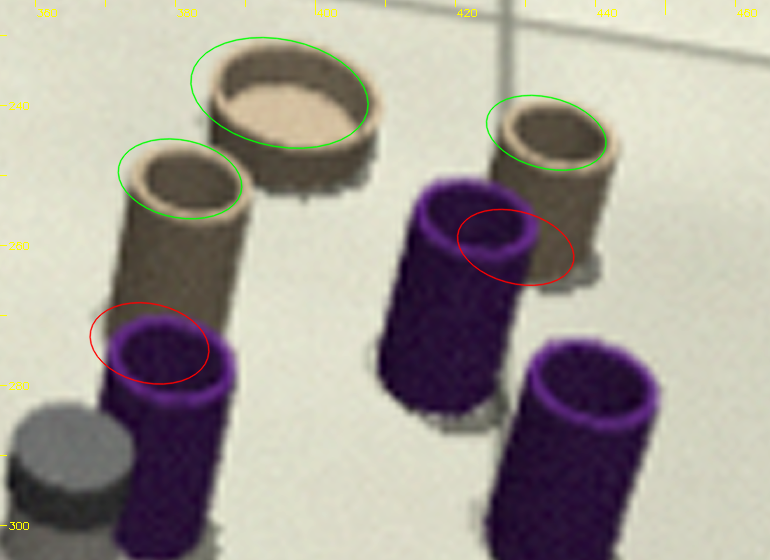

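```bash
cat > mv.py <<'E'
from h import *
def info(st=None):
    st=st or readout.read_state(); Rm=R.from_euler('xyz',st["eef_rot"]).as_matrix()
    psi=np.arctan2(Rm[1,1],Rm[0,1])
    print("t",round(st["clock"],2),"tcp",st["eef_pos"].round(1),"psi deg",np.degrees(psi).round(2),"xaxis",Rm[:,0].round(4),"q1,q6",st["joints"][[0,5]].round(3),"F",st["wrist_force"].round(1),"gap",round(st["finger_gap"],1))
    return st,Rm,psi
def go(x,y,z,psi_deg=None,st=None):
    st,Rm,psi=info(st); d=np.array([x,y,z])-st["eef_pos"]
    t=Rm.T@d; print("tool shift mm",t.round(1),"norm",np.linalg.norm(t).round(1),"rows",np.linalg.norm(t)/62)
    if psi_deg is not None:
        a=(psi_deg-np.degrees(psi)+180)%360-180
        print("turn about tool x rad",round(-np.radians(a),4),"(half-turn alt",round(-np.radians((a+90)%180-90),4),") rows",abs(a)/10.6)
E
python3 - <<'E'
from mv import *
go(582,260,170,-45)
E
```

```text
t 0.45 tcp [ 166.1 -524.3  205.4] psi deg -72.42 xaxis [-0.e+00  1.e-04 -1.e+00] q1,q6 [-1.331 -0.067] F [ 0.4  0.1 -0.3] gap 94.1
tool shift mm [  35.5 -622.1 -633.3] norm 888.4 rows 14.329667324823086
turn about tool x rad -0.4786 (half-turn alt -0.4786 ) rows 2.5870844412363065
```

Call:
{"name": "apply_moves", "arguments": {
  "plan": [0,0,0,0.0024,-0.0415,-0.0422,70,0,0,0,0.0024,-0.0415,-0.0422,70,0,0,0,0.0024,-0.0415,-0.0422,70,0,0,0,0.0024,-0.0415,-0.0422,70,0,0,0,0.0024,-0.0415,-0.0422,70],
  "force": 20
}}

```text
clock: 1.08
eef_pos: [305.1, -261.1, 193.6]
eef_rot: [2.114, 1.57, -0.722]
wrist_force: [0.8, -0.2, -0.8]
finger_gap: 66.4
```

Call:
{"name": "apply_moves", "arguments": {
  "plan": [0,0,0,0.0024,-0.0415,-0.0422,70,0,0,0,0.0024,-0.0415,-0.0422,70,0,0,0,0.0024,-0.0415,-0.0422,70,0,0,0,0.0024,-0.0415,-0.0422,70,0,0,0,0.0024,-0.0415,-0.0422,70]
}}

```text
clock: 1.7
eef_pos: [443.8, 0.7, 181.7]
eef_rot: [2.666, 1.57, -0.169]
wrist_force: [0.1, -1.7, 0.8]
finger_gap: 65.6
```

Call:
{"name": "apply_moves", "arguments": {
  "plan": [0,0,0,0.0024,-0.0415,-0.0422,70,0,0,0,0.0024,-0.0415,-0.0422,70,0,0,0,0.0024,-0.0415,-0.0422,70,0,0,0,0.0024,-0.0415,-0.0422,70,0,0,0,0.0024,-0.0415,-0.0422,70]
}}

```text
clock: 2.33
eef_pos: [582.2, 262.2, 169.4]
eef_rot: [2.9, 1.571, 0.065]
wrist_force: [-0.3, -1.4, 1.6]
finger_gap: 65.7
```

Call:
{"name": "apply_moves", "arguments": {
  "plan": [-0.16,0,0,0,0,0,70,-0.16,0,0,0,0,0,70,-0.16,0,0,0,0,0,70]
}}

```text
clock: 2.7
eef_pos: [581.5, 260.5, 169.2]
eef_rot: [-0.41, 1.57, -2.759]
wrist_force: [0.5, -0.5, 0.5]
finger_gap: 66.0
```

Run:
```python
from mv import *
st,_,_=info()
c=cams.camera("wrist")
cv2.imwrite("pics/w1.png",c["image"][:,:,::-1])
```

```text
t 2.7 tcp [581.5 260.5 169.2] psi deg -44.6 xaxis [-3.e-04 -1.e-04 -1.e+00] q1,q6 [0.364 1.142] F [ 0.5 -0.5  0.5] gap 66.0
```

View pics/w1.png

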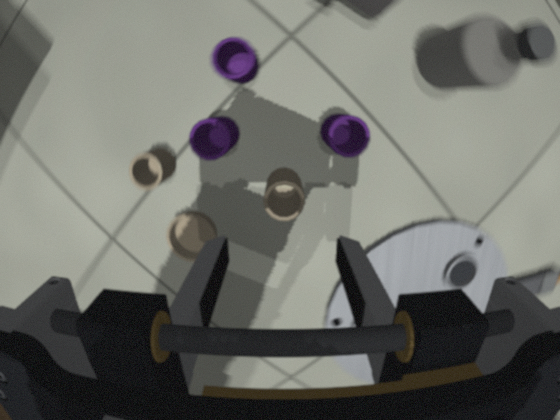

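The wrist view shows the tall crucible's rim near (284,203), about centred. Purples are at (345,135) and (214,138), the squat at (148,168), the dish at (192,233) and pocket one at (462,270). Next I'll crop in for a finer reading.

```bash
python3 - <<'E'
from mv import *
st=readout.read_state(); c=cams.camera("wrist")
crop(c,284,202,60,60,10,"pics/w1a.png",[(circ(c,581.7,260,70,19,st),(0,255,0)),(circ(c,581.7,260,70,15,st),(0,0,255)),(circ(c,581.7,260,0,19,st),(255,0,0))],1.6)
crop(c,148,169,60,60,10,"pics/w1b.png",[(circ(c,503,375,50,19,st),(0,255,0)),(circ(c,503,375,50,15,st),(0,0,255))],1.6)
crop(c,435,280,130,110,6,"pics/w1c.png",[(circ(c,665.9,18.2,24,22,st),(0,0,255)),(circ(c,665.9,18.2,24,26,st),(0,255,0))],1.6)
E
python3 - <<'E'
import cv2,numpy as np
a=cv2.imread("pics/w1a.png");b=cv2.imread("pics/w1b.png")
cv2.imwrite("pics/w1ab.png",cv2.resize(np.hstack([a,b]),(800,400)))
E
```

```text
(no output)
```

View pics/w1ab.png

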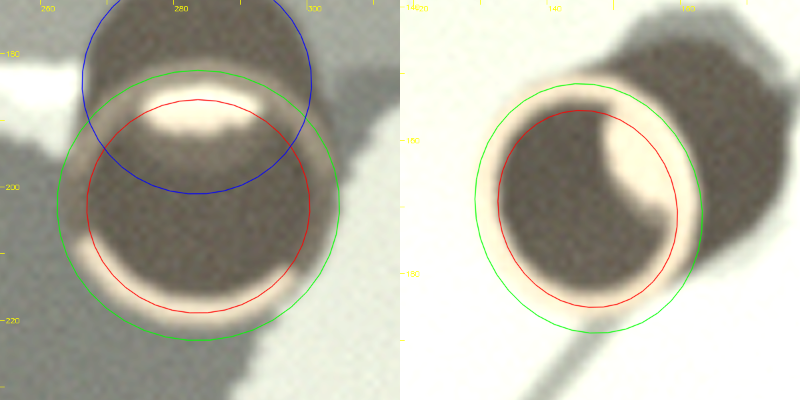

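View pics/w1c.png

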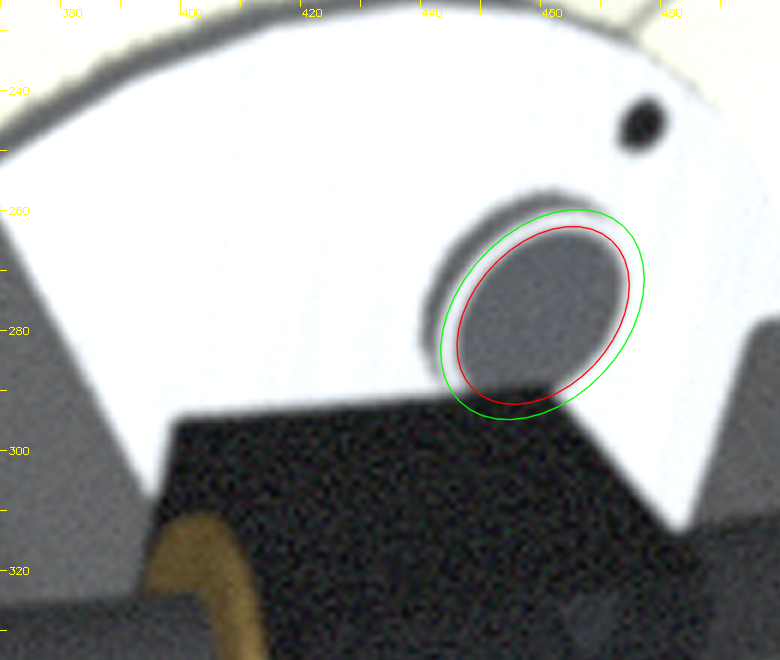

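Call:
{"name": "apply_moves", "arguments": {
  "plan": [0,0,0,0.045,0,-0.001,70,0,0,0,0.045,0,0,70,0,0,0,0.044,0,0,70,0,0,0,0,0,0,70]
}}

```text
clock: 3.3
eef_pos: [580.6, 260.3, 32.6]
eef_rot: [-0.421, 1.565, -2.779]
wrist_force: [0.6, -0.3, 0.8]
finger_gap: 66.2
```

Run:
```python
from mv import *
st,Rm,_=info()
c=cams.camera("wrist")
def tb(P): return proj(c,(Rm@np.array(P).T).T+st["eef_pos"],st)
g=st["finger_gap"]/2
d=[(tb([(0,s*g,-8),(0,s*g,8),(0,s*(g+12.5),8),(0,s*(g+12.5),-8),(0,s*g,-8)]),(0,0,255)) for s in(1,-1)]
p=st["eef_pos"]
d+=[(circ(c,582.2,260.9,70,19,st),(0,255,0))]
crop(c,282,190,200,150,4,"pics/w2.png",d,1.6)
```

```text
t 3.3 tcp [580.6 260.3  32.6] psi deg -45.11 xaxis [-0.0055 -0.0021 -1.    ] q1,q6 [0.364 1.151] F [ 0.6 -0.3  0.8] gap 66.2
```

View pics/w2.png

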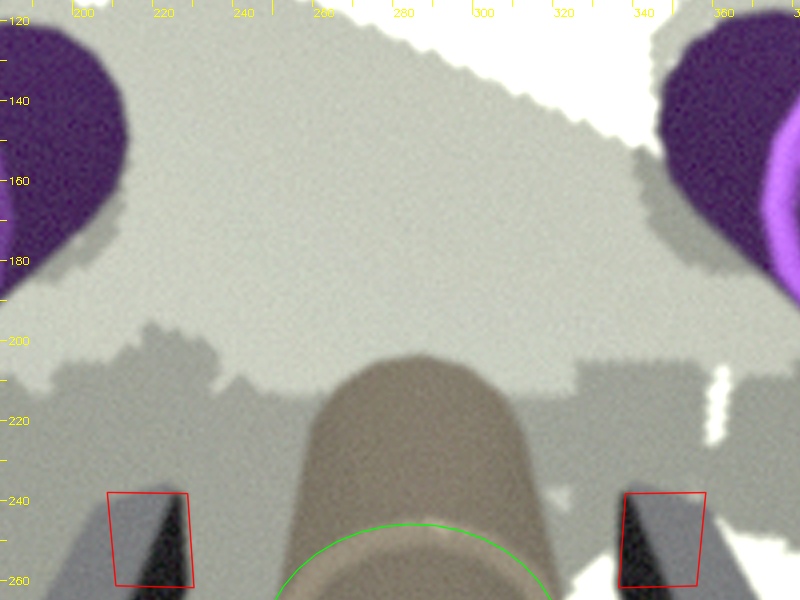

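Call:
{"name": "apply_moves", "arguments": {
  "plan": [0,0,0,0,0,0,20,0,0,0,0,0,0,20,0,0,0,0,0,0,20,0,0,0,0,0,0,20],
  "force": 20
}}

```text
clock: 3.85
eef_pos: [582.6, 261.2, 36.3]
eef_rot: [2.756, 1.57, 0.401]
wrist_force: [-0.4, 0.2, 5.6]
finger_gap: 36.7
```

Run:
```python
from mv import *
st,Rm,_=info()
c=cams.camera("wrist")
p=st["eef_pos"]
d=[(circ(c,p[0],p[1],70,19,st),(0,255,0)),(circ(c,p[0],p[1],70,15,st),(0,0,255)),(circ(c,p[0],p[1],0,19,st),(255,0,0))]
crop(c,282,240,130,110,6,"pics/w3.png",d,1.6)
```

```text
t 3.85 tcp [582.6 261.2  36.3] psi deg -44.93 xaxis [ 1.1e-03  5.0e-04 -1.0e+00] q1,q6 [0.364 1.148] F [-0.4  0.2  5.6] gap 36.7
```

View pics/w3.png

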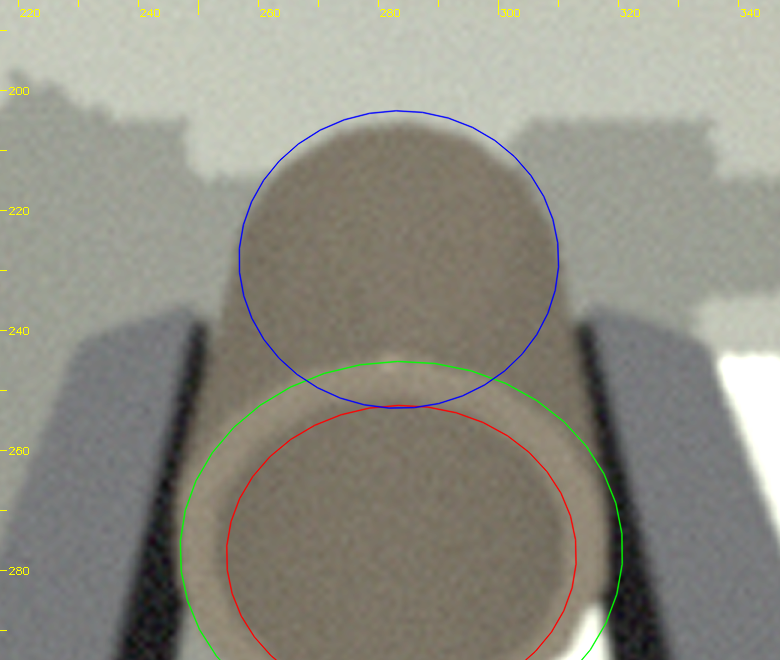

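Call:
{"name": "apply_moves", "arguments": {
  "plan": [0,0,0,-0.04,0,0,20,0,0,0,-0.035,0,0,20,0,0,0,0,0.046,0.0226,20,0,0,0,0,0.046,0.0226,20,0,0,0,0,0.046,0.0226,20]
}}

```text
clock: 4.53
eef_pos: [632.3, 114.1, 110.4]
eef_rot: [-0.763, 1.571, -3.118]
wrist_force: [-0.3, 1.3, -0.1]
finger_gap: 36.6
```

Call:
{"name": "apply_moves", "arguments": {
  "plan": [0,0,0,0,0.046,0.0226,20,0,0,0,0,0.046,0.0226,20,0,0,0,0,0,0,20,0,0,0,0,0,0,20]
}}

```text
clock: 5.03
eef_pos: [665.0, 18.9, 110.2]
eef_rot: [-1.103, 1.57, 2.825]
wrist_force: [-1.1, 0.5, -0.8]
finger_gap: 37.1
```

```bash
cat > look1.py <<'E'
from mv import *
import sys
def look(px,py,base_z,name,u=282,v=220,w=160,h=120,s=5,hz=70,b=1.6):
    st,Rm,_=info()
    c=cams.camera("wrist"); p=st["eef_pos"]
    d=[(circ(c,px,py,24,22,st),(0,0,255)),(circ(c,px,py,24,26,st),(0,255,0)),(circ(c,p[0],p[1],base_z,18.5,st),(255,0,0)),(circ(c,p[0],p[1],base_z+hz,18.5,st),(255,0,0)),(circ(c,px,py,14,26,st),(0,255,255))]
    crop(c,u,v,w,h,s,name,d,b)
E
python3 - <<'E'
from look1 import *
look(665.9,18.2,75,"pics/w4.png")
t=cams.camera("top"); cv2.imwrite("pics/t4.png",t["image"][:,:,::-1])
E
```

```text
t 5.03 tcp [665.   18.9 110.2] psi deg -44.93 xaxis [-6.e-04  2.e-04 -1.e+00] q1,q6 [-0.027  0.757] F [-1.1  0.5 -0.8] gap 37.1
```

View pics/w4.png

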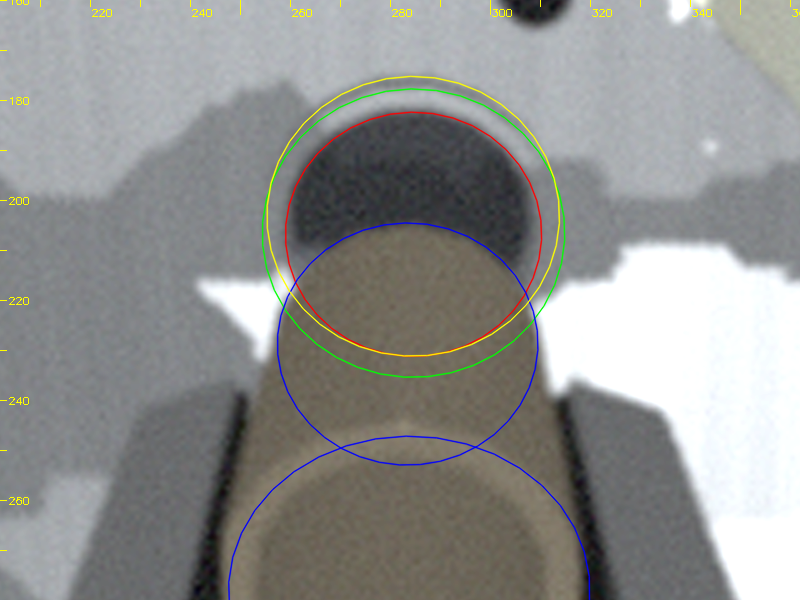

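Call:
{"name": "apply_moves", "arguments": {
  "plan": [0,0,0,0.03,0.001,0.0004,20,0,0,0,0.015,0,0,20,0,0,0,0,0,0,20,0,0,0,0,0,0,20]
}}

```text
clock: 5.62
eef_pos: [666.2, 17.9, 66.5]
eef_rot: [2.359, 1.569, 0.005]
wrist_force: [-0.6, -0.3, -1.0]
finger_gap: 36.4
```

Run:
```python
from look1 import *
look(665.9,18.2,29,"pics/w5.png")
```

```text
t 5.62 tcp [666.2  17.9  66.5] psi deg -44.9 xaxis [ 0.0013  0.     -1.    ] q1,q6 [-0.028  0.755] F [-0.6 -0.3 -1. ] gap 36.4
```

View pics/w5.png

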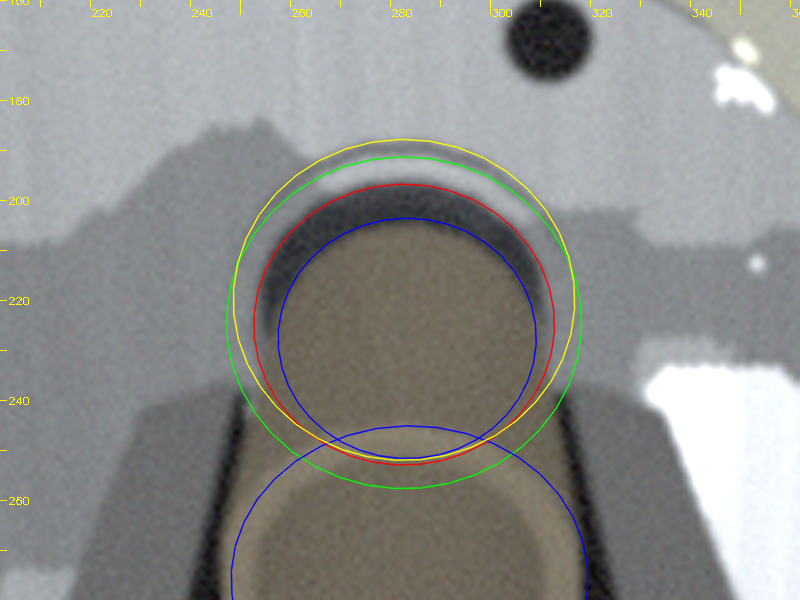

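Call:
{"name": "apply_moves", "arguments": {
  "plan": [0,0,0,0.01,0,0,20,0,0,0,0.005,0,0,20,0,0,0,0,0,0,20,0,0,0,0,0,0,20]
}}

```text
clock: 6.18
eef_pos: [665.6, 17.6, 50.2]
eef_rot: [-0.945, 1.57, 2.983]
wrist_force: [0.4, -0.4, -2.2]
finger_gap: 36.6
```

Call:
{"name": "apply_moves", "arguments": {
  "plan": [0,0,0,0.001,0,0,20,0,0,0,0,0,0,20,0,0,0,0,0,0,65,0,0,0,0,0,0,65,0,0,0,0,0,0,65]
}}

```text
clock: 6.8
eef_pos: [665.7, 17.6, 49.3]
eef_rot: [-0.836, 1.571, 3.092]
wrist_force: [-0.5, 0.7, 1.1]
finger_gap: 59.8
```

Run:
```python
from look1 import *
look(665.9,18.2,14,"pics/w6.png")
```

```text
t 6.8 tcp [665.7  17.6  49.3] psi deg -44.92 xaxis [-1.e-04  0.e+00 -1.e+00] q1,q6 [-0.029  0.755] F [-0.5  0.7  1.1] gap 59.8
```

View pics/w6.png

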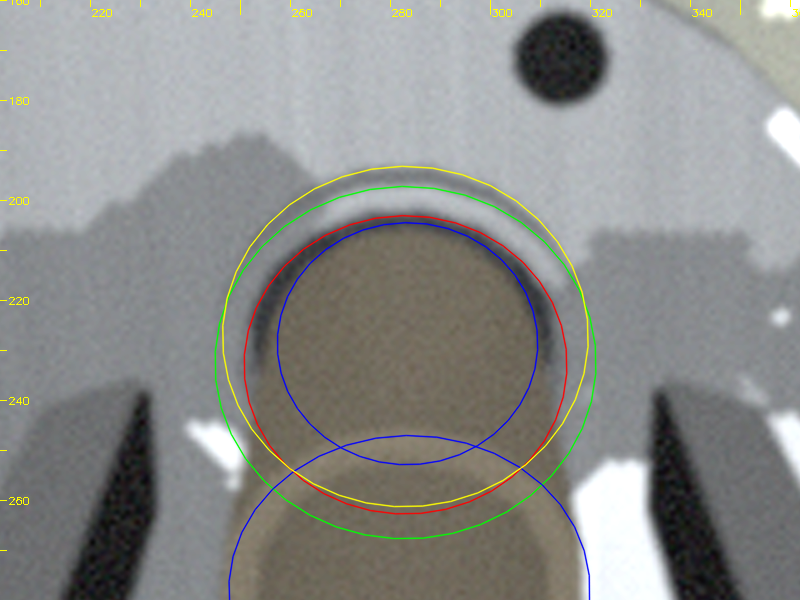

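Call:
{"name": "apply_moves", "arguments": {
  "plan": [0,0,0,-0.05,0,0,65,0,0,0,-0.05,0,0,65,0,0,0,0,-0.0525,-0.0199,65,0,0,0,0,-0.0525,-0.0199,65,0,0,0,0,-0.0525,-0.0199,65]
}}

```text
clock: 7.48
eef_pos: [595.5, 172.5, 149.6]
eef_rot: [2.894, 1.571, 0.538]
wrist_force: [0.2, -0.2, 0.4]
finger_gap: 61.5
```

Call:
{"name": "apply_moves", "arguments": {
  "plan": [0,0,0,0,-0.0525,-0.0199,65,0,0,0,0,-0.0525,-0.0199,65,0,0,0,0,-0.0525,-0.0199,65,0,0,0,0,-0.0525,-0.0199,65,0,0,0,0,0,0,65]
}}

```text
clock: 8.1
eef_pos: [502.0, 378.7, 149.3]
eef_rot: [-1.789, 1.57, 2.143]
wrist_force: [0.1, -1.3, 0.3]
finger_gap: 61.1
```

Run:
```python
from mv import *
st,_,_=info()
c=cams.camera("wrist")
p=st["eef_pos"]
crop(c,282,200,130,110,6,"pics/w7.png",[(circ(c,503.6,375.6,50,18.4,st),(0,255,0)),(circ(c,503.6,375.6,50,15,st),(0,0,255)),(circ(c,p[0],p[1],50,2,st),(255,0,0))],1.6)
t=cams.camera("top");crop(t,240,212,200,150,4,"pics/t7.png",(),1.3)
```

```text
t 8.1 tcp [502.  378.7 149.3] psi deg -44.67 xaxis [-2.e-04  3.e-04 -1.e+00] q1,q6 [0.588 1.367] F [ 0.1 -1.3  0.3] gap 61.1
```

View pics/w7.png

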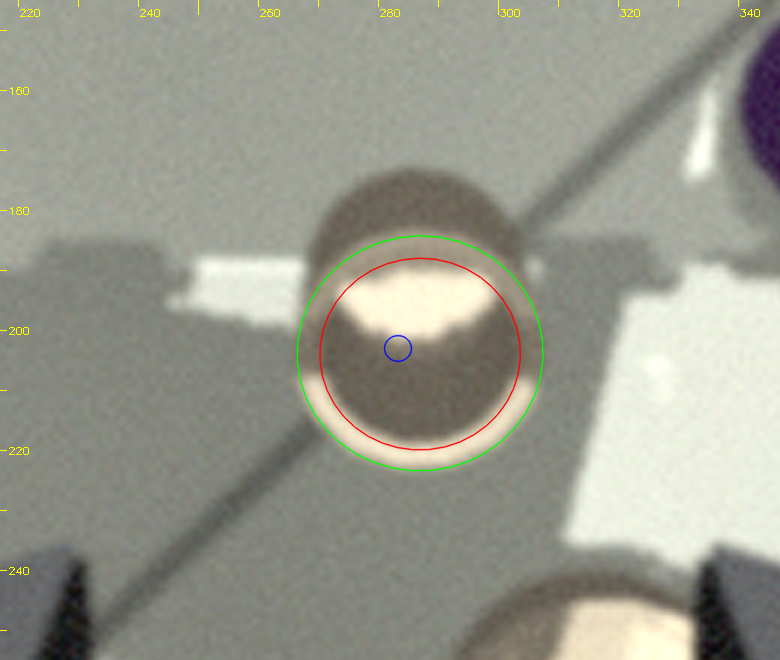

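View pics/t7.png

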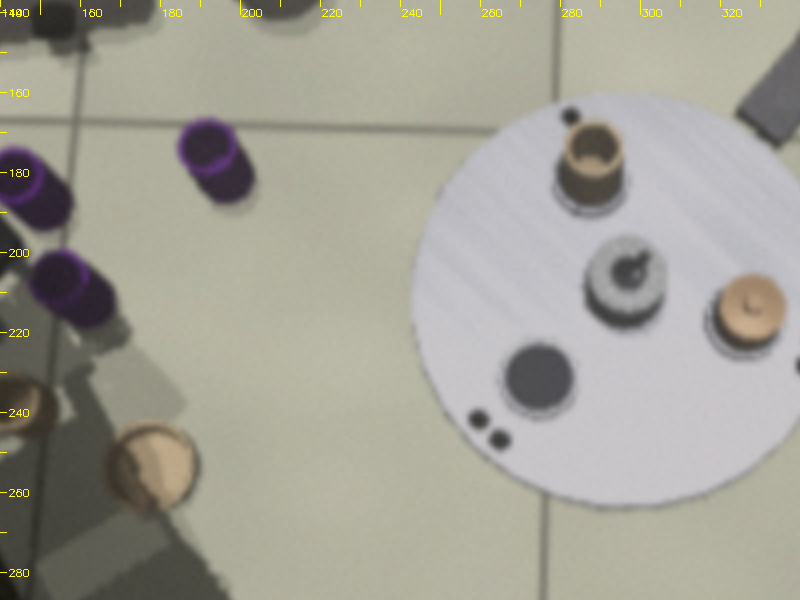

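Call:
{"name": "apply_moves", "arguments": {
  "plan": [0,0,0,0.03,0,0,65,0,0,0,0.05,0,0,65,0,0,0,0.05,0,0,65,0,0,0,0,0,0,65,0,0,0,0,0,0,65]
}}

```text
clock: 8.82
eef_pos: [505.2, 375.6, 21.7]
eef_rot: [2.924, 1.568, 0.569]
wrist_force: [0.1, -0.4, -0.1]
finger_gap: 61.3
```

Run:
```python
from mv import *
go(503.6,375.6,18)
```

```text
t 8.82 tcp [505.2 375.6  21.7] psi deg -44.98 xaxis [ 0.0021  0.0013 -1.    ] q1,q6 [0.581 1.366] F [ 0.1 -0.4 -0.1] gap 61.3
tool shift mm [ 3.7 -1.1  1.2] norm 4.0 rows 0.06457920173810802
```

Call:
{"name": "apply_moves", "arguments": {
  "plan": [0,0,0,0.001,0,0,20,0,0,0,0,0,0,20,0,0,0,0,0,0,20,0,0,0,0,0,0,20]
}}

```text
clock: 9.32
eef_pos: [504.2, 376.0, 19.4]
eef_rot: [2.899, 1.57, 0.544]
wrist_force: [-0.9, -1.5, 6.2]
finger_gap: 37.3
```

Run:
```python
from look1 import *
look(530.7,48.5,0,"pics/w8.png",hz=50,v=240)
```

```text
t 9.32 tcp [504.2 376.   19.4] psi deg -44.91 xaxis [ 1.e-03  6.e-04 -1.e+00] q1,q6 [0.582 1.366] F [-0.9 -1.5  6.2] gap 37.3
```

View pics/w8.png

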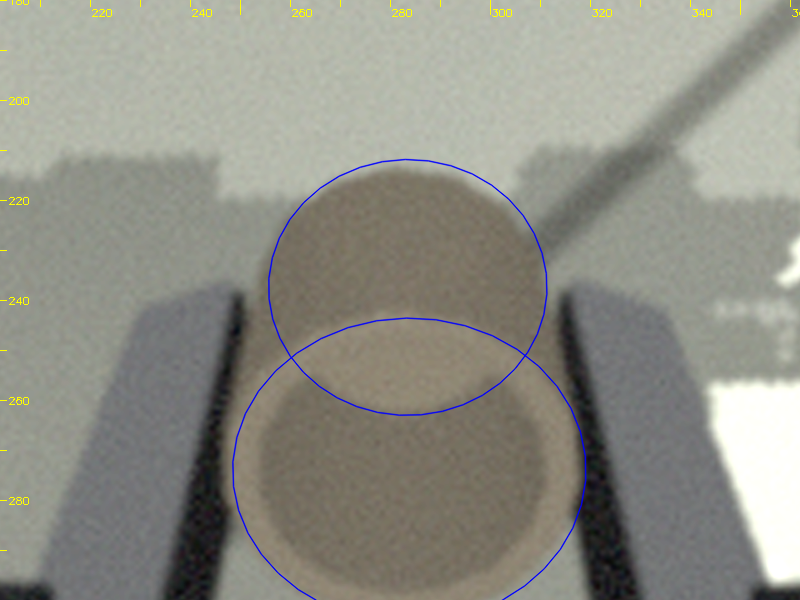

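Call:
{"name": "apply_moves", "arguments": {
  "plan": [0,0,0,-0.035,0,0,20,0,0,0,-0.04,0,0,20,0,0,0,0,0.0416,0.0353,20,0,0,0,0,0.0416,0.0353,20,0,0,0,0,0.0416,0.0353,20]
}}

```text
clock: 10.0
eef_pos: [517.3, 211.1, 93.6]
eef_rot: [2.504, 1.571, 0.15]
wrist_force: [1.2, 0.4, -0.7]
finger_gap: 37.1
```

Call:
{"name": "apply_moves", "arguments": {
  "plan": [0,0,0,0,0.0416,0.0353,20,0,0,0,0,0.0416,0.0353,20,0,0,0,0,0.0416,0.0353,20,0,0,0,0,0,0,20,0,0,0,0,0,0,20]
}}

```text
clock: 10.62
eef_pos: [531.0, 49.8, 93.5]
eef_rot: [-2.38, 1.571, 1.549]
wrist_force: [-0.6, 0.5, 0.1]
finger_gap: 36.9
```

Run:
```python
from look1 import *
look(530.9,49.2,75,"pics/w9.png",hz=50,b=1.9)
```

```text
t 10.62 tcp [531.   49.8  93.5] psi deg -44.94 xaxis [ 0.e+00  2.e-04 -1.e+00] q1,q6 [0.025 0.809] F [-0.6  0.5  0.1] gap 36.9
```

View pics/w9.png

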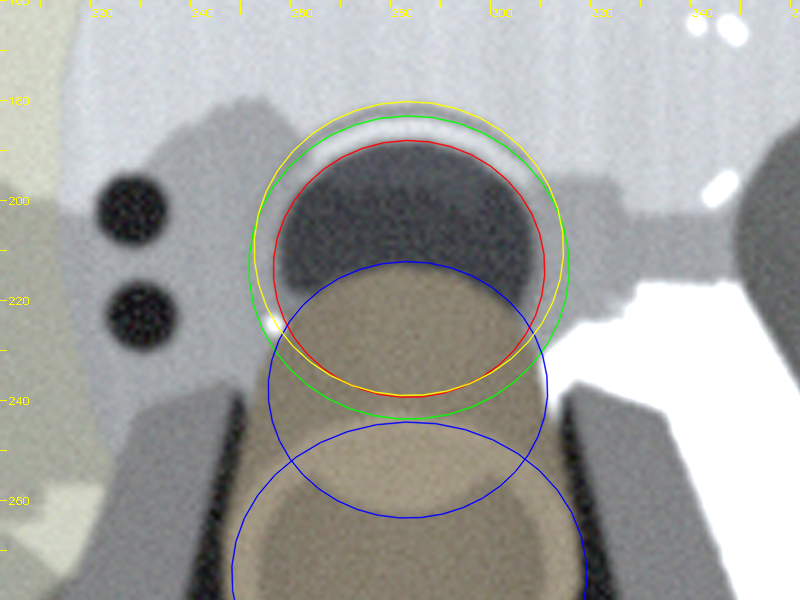

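Call:
{"name": "apply_moves", "arguments": {
  "plan": [0,0,0,0.03,0,0.0004,20,0,0,0,0.012,0,0,20,0,0,0,0,0,0,20,0,0,0,0.01,0,0,20,0,0,0,0.006,0,0,20]
}}

```text
clock: 11.3
eef_pos: [530.9, 49.3, 35.3]
eef_rot: [2.379, 1.57, 0.024]
wrist_force: [-0.5, -0.3, -0.1]
finger_gap: 37.1
```

Run:
```python
from look1 import *
look(530.9,49.2,16,"pics/w10.png",hz=50,b=1.9)
```

```text
t 11.3 tcp [530.9  49.3  35.3] psi deg -44.91 xaxis [ 3.e-04  0.e+00 -1.e+00] q1,q6 [0.024 0.808] F [-0.5 -0.3 -0.1] gap 37.1
```

View pics/w10.png

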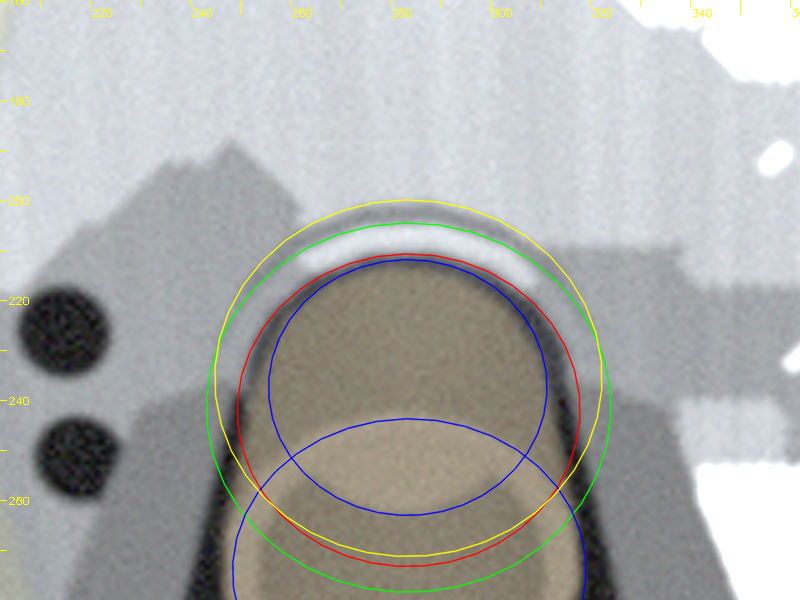

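Call:
{"name": "apply_moves", "arguments": {
  "plan": [0,0,0,0.0025,0,0,20,0,0,0,0,0,0,20,0,0,0,0,0,0,60,0,0,0,0,0,0,60,0,0,0,0,0,0,60]
}}

```text
clock: 11.98
eef_pos: [530.8, 49.2, 32.9]
eef_rot: [-0.345, 1.571, -2.7]
wrist_force: [-0.2, 0.7, 0.1]
finger_gap: 56.1
```

Run:
```python
from look1 import *
look(530.9,49.2,14,"pics/w11.png",hz=50,b=1.9)
go(535,-341,205)
```

```text
t 11.97 tcp [530.8  49.2  32.9] psi deg -44.92 xaxis [-0. -0. -1.] q1,q6 [0.024 0.808] F [-0.2  0.7  0.1] gap 56.1
t 12.03 tcp [530.8  49.2  32.9] psi deg -44.92 xaxis [-0.  0. -1.] q1,q6 [0.024 0.808] F [-0.5  1.1  1.3] gap 56.2
tool shift mm [-172.1  278.5  273.3] norm 426.5 rows 6.8790896643889266
```

View pics/w11.png

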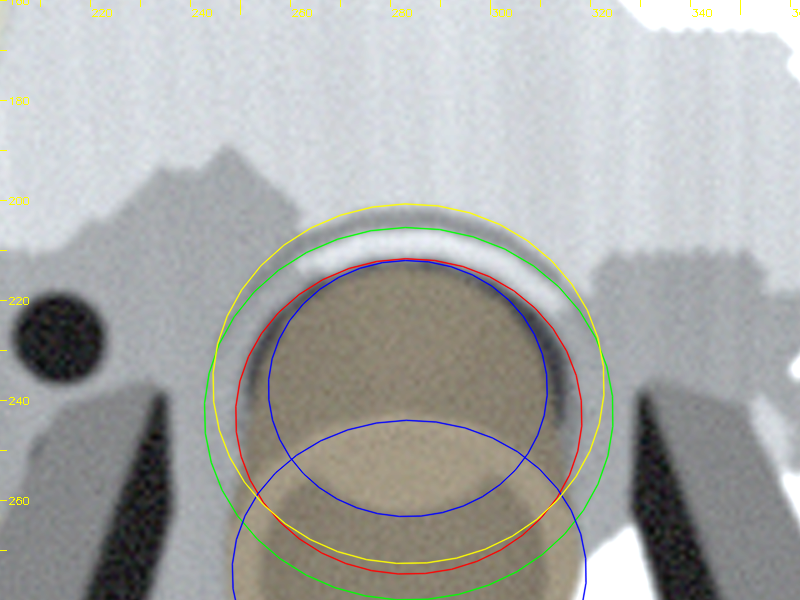

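Call:
{"name": "apply_moves", "arguments": {
  "plan": [0,0,0,-0.045,0,0,60,-0.186,0,0,-0.018,0,0,60,-0.186,0,0,-0.018,0,0,60,-0.186,0,0,-0.018,0,0,60,-0.186,0,0,-0.018,0,0,60]
}}

```text
clock: 12.65
eef_pos: [530.7, 49.2, 150.6]
eef_rot: [1.443, 1.571, -0.161]
wrist_force: [0.8, -0.2, -0.1]
finger_gap: 56.7
```

Call:
{"name": "apply_moves", "arguments": {
  "plan": [-0.186,0,0,-0.018,0,0,60,-0.186,0,0,-0.018,0,0,60,-0.186,0,0,-0.018,0,0,60,0,0,0,0,-0.0283,0.0471,60,0,0,0,0,-0.0283,0.0471,60]
}}

```text
clock: 13.28
eef_pos: [528.1, -61.7, 204.2]
eef_rot: [0.847, 1.57, -0.204]
wrist_force: [1.4, 0.2, -0.2]
finger_gap: 56.5
```

Call:
{"name": "apply_moves", "arguments": {
  "plan": [0,0,0,0,-0.0283,0.0471,60,0,0,0,0,-0.0283,0.0471,60,0,0,0,0,-0.0283,0.0471,60,0,0,0,0,-0.0283,0.0471,60,0,0,0,0,-0.0283,0.0471,60]
}}

```text
clock: 13.9
eef_pos: [521.6, -337.1, 203.9]
eef_rot: [1.209, 1.571, 0.156]
wrist_force: [0.7, 0.9, -0.8]
finger_gap: 56.1
```

Call:
{"name": "apply_moves", "arguments": {
  "plan": [0,0,0,0,0,0,60,0,0,0,0,0,0,60]
}}

```text
clock: 14.15
eef_pos: [521.9, -334.9, 203.7]
eef_rot: [-3.024, 1.57, 2.206]
wrist_force: [0.7, 0.5, -0.1]
finger_gap: 56.3
```

Run:
```python
from mv import *
st,_,_=info()
c=cams.camera("wrist")
cv2.imwrite("pics/w12.png",np.clip(c["image"][:,:,::-1]*1.5,0,255).astype(np.uint8))
crop(c,282,200,130,110,6,"pics/w12a.png",[(circ(c,*st["eef_pos"][:2],104,14,st),(0,255,0)),(circ(c,*st["eef_pos"][:2],52,28,st),(0,0,255))],2.5)
t=cams.camera("top");crop(t,290,205,120,90,6,"pics/t12.png",(),1.4)
```

```text
t 14.15 tcp [ 521.9 -334.9  203.7] psi deg 29.67 xaxis [-4.e-04  5.e-04 -1.e+00] q1,q6 [-0.63  -1.148] F [ 0.7  0.5 -0.1] gap 56.3
```

View pics/w12.png

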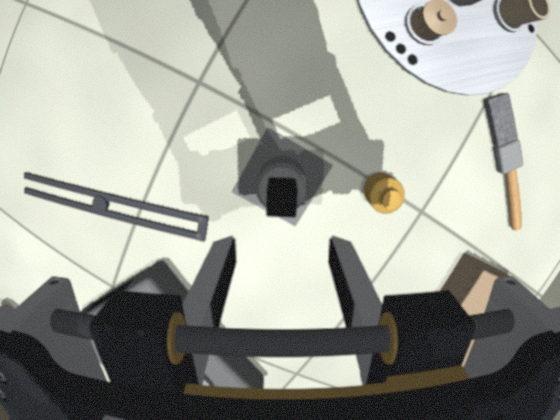

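View pics/w12a.png

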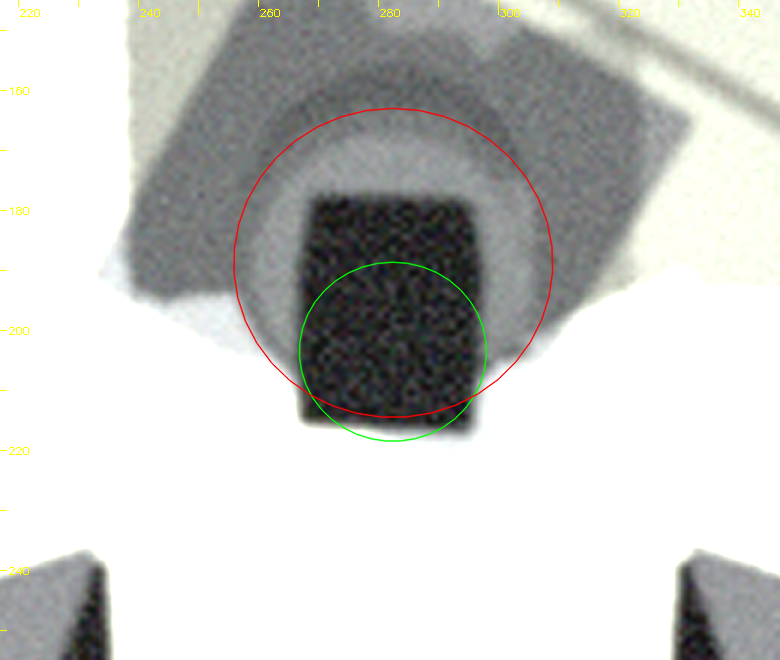

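View pics/t12.png

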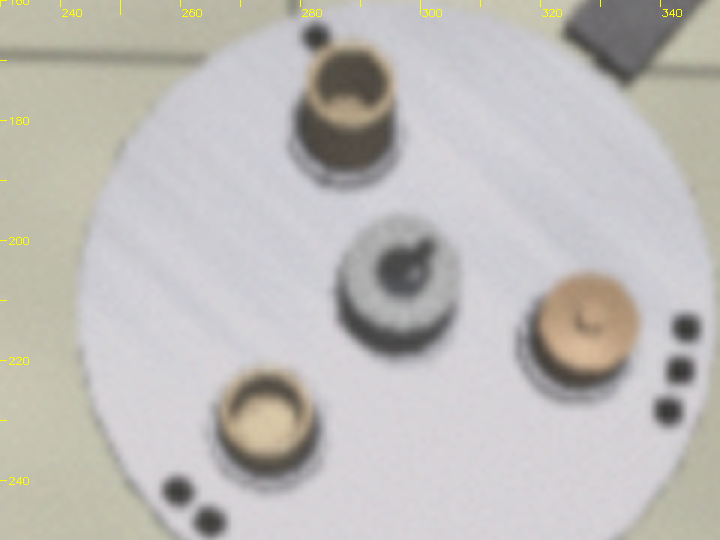

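```bash
cat > headfit.py <<'E'
from mv import *
def headfit(c,st,u0,u1,v0,v1,name=None):
    g=cv2.cvtColor(c["image"],cv2.COLOR_RGB2GRAY).astype(float)
    # dark mask -> largest component polygon
    m=(g<38).astype(np.uint8); mm=np.zeros_like(m); mm[v0:v1,u0:u1]=m[v0:v1,u0:u1]
    n,l,s,ce=cv2.connectedComponentsWithStats(mm); k=1+np.argmax(s[1:,4]); print(s[k],ce[k])
    return (l==k).astype(np.uint8),g
E
python3 - <<'E'
from headfit import *
st,Rm,psi=info()
ims=[cams.camera("wrist")["image"].astype(float) for _ in range(4)]
c=cams.camera("wrist"); c["image"]=np.mean(ims,axis=0).astype(np.uint8)
np.save("pics/w13.npy",c["image"])
g=cv2.cvtColor(c["image"],cv2.COLOR_RGB2GRAY).astype(float)
print(g[170:232:3,282].round()); print(g[215,260:305].round())
# bottom edge: subpixel along columns
from scipy.ndimage import map_coordinates
U=[];V=[]
for u in range(270,296):
    col=g[205:236,u]; d=np.diff(col); i=np.argmax(d); 
    w=d[max(i-2,0):i+3]; V.append(205.5+ (np.arange(max(i-2,0),max(i-2,0)+len(w))*w).sum()/w.sum()); U.append(u)
print(np.c_[U,V].round(2).tolist())
for v in range(205,226,2):
    row=g[v,255:310]; d=np.diff(row); i=np.argmin(d[:27]); j=27+np.argmax(d[27:])
    sub=lambda i:255.5+(np.arange(i-2,i+3)*d[i-2:i+3]).sum()/d[i-2:i+3].sum()
    print(v,round(sub(i),2),round(sub(j),2))
crop(c,282,200,70,60,11,"pics/w13.png",(),2)
E
```

```text
t 14.25 tcp [ 522.2 -334.2  204.1] psi deg 29.75 xaxis [ 1.e-04  0.e+00 -1.e+00] q1,q6 [-0.628 -1.148] F [-0.6  0.1  0.3] gap 56.3
[ 60.  61.  59.  17.  17.  18.  15.  17.  19.  19.  17.  19.  14.  17.
  18.  23. 104. 161. 169. 169. 168.]
[164. 165. 164. 164. 151. 121.  84.  60.  49.  47.  45.  42.  41.  38.
  39.  37.  33.  32.  26.  24.  18.  25.  23.  19.  18.  23.  21.  18.
  16.  21.  20.  16.  17.  23.  48.  74.  96. 106. 106. 108. 120. 138.
 156. 166. 169.]
[[270.0, 215.92], [271.0, 215.96], [272.0, 216.15], [273.0, 216.16], [274.0, 216.26], [275.0, 216.06], [276.0, 216.28], [277.0, 216.35], [278.0, 216.47], [279.0, 216.69], [280.0, 216.74], [281.0, 216.87], [282.0, 216.8], [283.0, 216.77], [284.0, 216.67], [285.0, 216.62], [286.0, 216.59], [287.0, 216.66], [288.0, 216.68], [289.0, 216.71], [290.0, 216.69], [291.0, 216.75], [292.0, 216.83], [293.0, 216.65], [294.0, 216.48], [295.0, 207.8]]
205 261.98 306.78
207 264.93 295.81
209 265.12 295.21
211 265.24 294.75
213 265.28 294.73
215 265.41 294.56
217 279.23 299.62
219 279.97 298.6
221 282.65 297.02
223 276.0 296.1
225 257.0 295.42
```

View pics/w13.png

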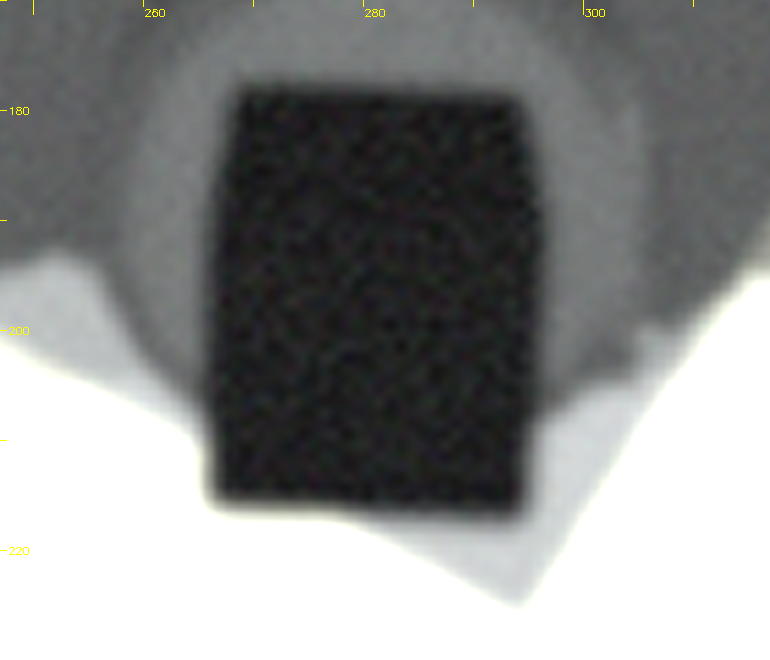

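```bash
cat > boxfit.py <<'E'
from mv import *
from scipy.optimize import minimize
def boxfit(c,st,win,x0,z0=58,z1=104,thr=60,fixhalf=None):
    u0,u1,v0,v1=win; S=8
    g=cv2.cvtColor(c["image"],cv2.COLOR_RGB2GRAY).astype(np.float32)
    soft=np.clip((g-18)/ (np.maximum(95,0)-18),0,1)  # 0 dark
    tgt=1-soft[v0:v1,u0:u1]
    def sil(p):
        x,y,a,h=p; 
        if fixhalf: h=fixhalf
        q=np.array([[h,h],[-h,h],[-h,-h],[h,-h]])@np.array([[np.cos(a),np.sin(a)],[-np.sin(a),np.cos(a)]])+[x,y]
        P=np.vstack([np.c_[q,[z0]*4],np.c_[q,[z1]*4]])
        uv=proj(c,P,st); hull=cv2.convexHull(uv.astype(np.float32))[:,0]
        return hull
    def render(p):
        hu=sil(p); m=np.zeros(((v1-v0)*S,(u1-u0)*S),np.uint8)
        q=((hu-[u0-.5,v0-.5])*S-.5); cv2.fillPoly(m,[np.round(q*256).astype(int)],255,cv2.LINE_AA,8)
        m=cv2.resize(m.astype(np.float32)/255,(u1-u0,v1-v0),interpolation=cv2.INTER_AREA)
        return cv2.GaussianBlur(m,(0,0),0.8)
    def cost(p): return float(((render(p)-tgt)**2).sum())
    best=None
    for da in (-.1,0,.1):
        r=minimize(cost,np.array(x0)+[0,0,da,0],method="Nelder-Mead",options=dict(initial_simplex=np.array(x0)+[0,0,da,0]+np.array([[0,0,0,0],[3,0,0,0],[0,3,0,0],[0,0,.08,0],[0,0,0,1]]),maxiter=600,xatol=1e-3,fatol=1e-3))
        print(r.x.round(3),round(r.fun,2))
        if best is None or r.fun<best.fun: best=r
    return best.x,sil(best.x)
E
python3 - <<'E'
from boxfit import *
st,_,_=info(); c=cams.camera("wrist"); c["image"]=np.load("pics/w13.npy")
p,h=boxfit(c,st,(255,310,168,228),[521,-333,np.radians(27),14])
print(np.degrees(p[2]))
crop(c,282,200,70,60,11,"pics/w14.png",[(np.vstack([h,h[:1]]),(0,255,0))],2)
E
```

```text
t 14.5 tcp [ 522.2 -334.7  204.2] psi deg 29.73 xaxis [ 3.e-04 -1.e-04 -1.e+00] q1,q6 [-0.629 -1.148] F [-0.3 -0.3  0.3] gap 56.6
[ 5.20015e+02 -3.33641e+02  4.67000e-01  1.41180e+01] 298.32
[ 5.19974e+02 -3.33648e+02  4.68000e-01  1.41080e+01] 298.29
[ 5.20063e+02 -3.33686e+02  4.72000e-01  1.40870e+01] 298.38
26.836196295620212
```

View pics/w14.png

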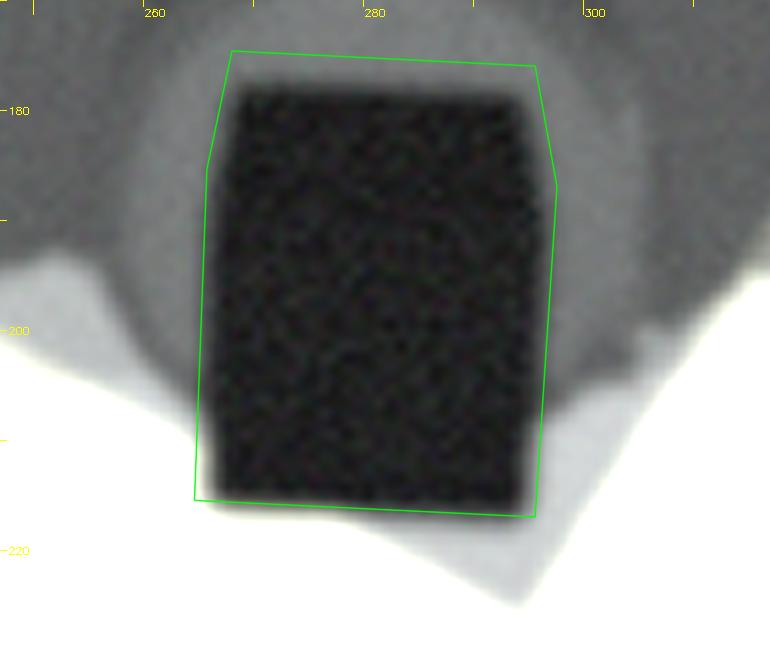

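```bash
sed -i 's|soft=.*|soft=np.clip((g-22)/(58-22),0,1)|' boxfit.py
python3 - <<'E'
from boxfit import *
st,_,_=info(); c=cams.camera("wrist"); c["image"]=np.load("pics/w13.npy")
p,h=boxfit(c,st,(255,310,168,228),[521,-333,np.radians(27),14])
print(np.degrees(p[2]))
crop(c,282,200,70,60,11,"pics/w14.png",[(np.vstack([h,h[:1]]),(0,255,0))],2)
E
```

```text
t 14.55 tcp [ 522.1 -334.9  204.1] psi deg 29.72 xaxis [ 2.e-04 -1.e-04 -1.e+00] q1,q6 [-0.629 -1.148] F [-0.2 -0.5 -0.3] gap 56.5
[ 5.2050e+02 -3.3485e+02  4.8300e-01  1.2976e+01] 54.27
[ 5.20500e+02 -3.34812e+02  4.96000e-01  1.30590e+01] 54.99
[ 5.20383e+02 -3.34781e+02  4.83000e-01  1.29810e+01] 54.21
27.65705124362374
```

View pics/w14.png

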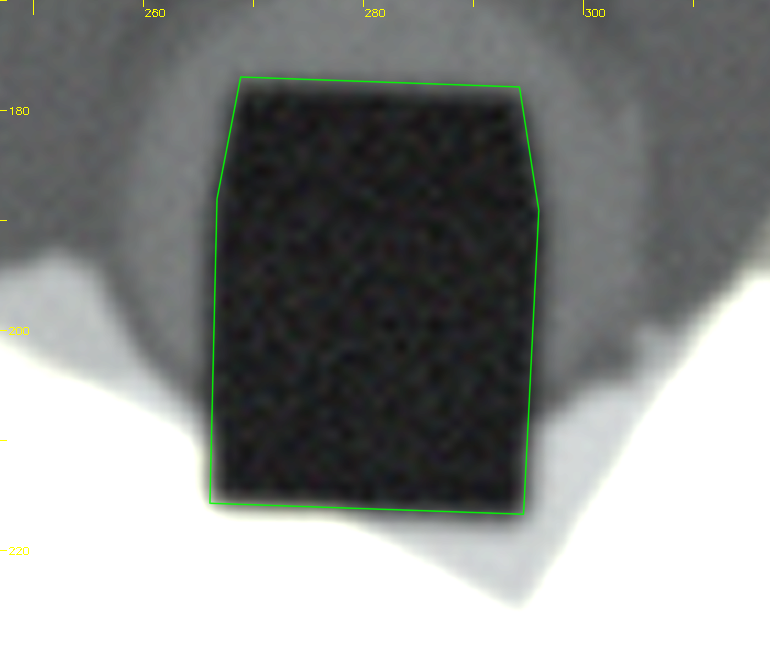

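Call:
{"name": "apply_moves", "arguments": {
  "plan": [0.036,0,0,0.047,-0.0013,-0.0009,60,0,0,0,0.047,0,0,60,0,0,0,0.035,0,0,60,0,0,0,0.01,0,0,60,0,0,0,0,0,0,60]
}}

```text
clock: 15.22
eef_pos: [520.6, -335.3, 65.5]
eef_rot: [0.511, 1.57, -0.578]
wrist_force: [-0.3, 0.3, 0.6]
finger_gap: 56.7
```

Call:
{"name": "apply_moves", "arguments": {
  "plan": [0,0,0,0,0,0,10,0,0,0,0,0,0,10,0,0,0,0,0,0,10,0,0,0,0,0,0,10,0,0,0,0,0,0,10],
  "force": 50
}}

```text
clock: 15.85
eef_pos: [520.6, -335.3, 65.5]
eef_rot: [0.575, 1.57, -0.513]
wrist_force: [-0.5, 1.1, 6.2]
finger_gap: 27.8
```

Run:
```python
from mv import *
st,_,_=info()
c=cams.camera("wrist")
crop(c,282,240,130,110,6,"pics/w15.png",(),2.5)
```

```text
t 15.85 tcp [ 520.6 -335.3   65.5] psi deg 27.62 xaxis [ 8.e-04 -4.e-04 -1.e+00] q1,q6 [-0.631 -1.113] F [-0.5  1.1  6.2] gap 27.8
```

View pics/w15.png

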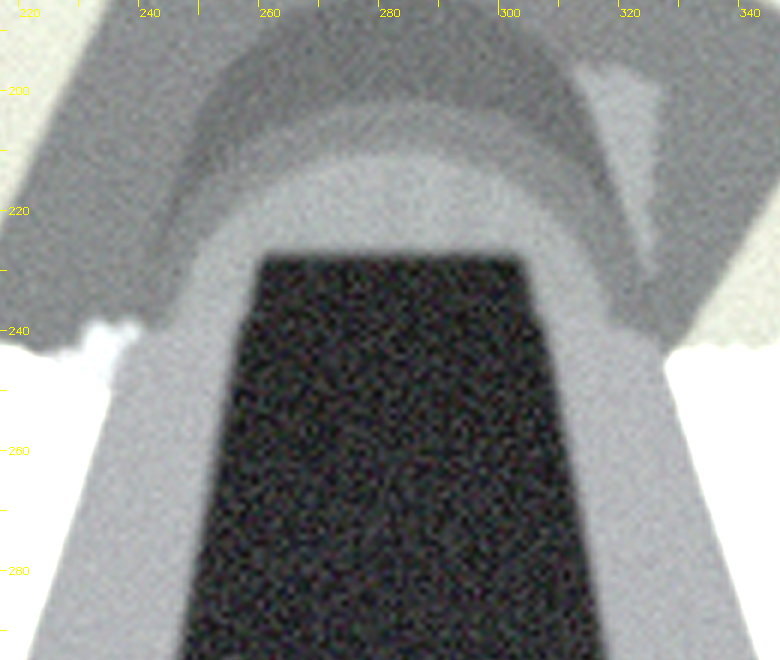

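Call:
{"name": "apply_moves", "arguments": {
  "plan": [0,0,0,-0.01,0,0,10,0,0,0,-0.025,0,0,10,0,0,0,-0.03,0,0,10,0.177,0,0,-0.005,0,0,10,0.177,0,0,-0.005,0,0,10]
}}

```text
clock: 16.52
eef_pos: [520.2, -335.2, 140.5]
eef_rot: [-1.466, 1.571, -2.915]
wrist_force: [-0.9, -0.3, -2.6]
finger_gap: 27.4
```

Call:
{"name": "apply_moves", "arguments": {
  "plan": [0.177,0,0,-0.005,0,0,10,0.177,0,0,-0.005,0,0,10,0.177,0,0,-0.005,0,0,10,0.177,0,0,-0.005,0,0,10,0.177,0,0,-0.005,0,0,10]
}}

```text
clock: 17.15
eef_pos: [520.1, -335.1, 165.2]
eef_rot: [-1.28, 1.57, 2.67]
wrist_force: [-0.1, -0.4, -2.9]
finger_gap: 27.8
```

Call:
{"name": "apply_moves", "arguments": {
  "plan": [0,0,0,0,0,0,10]
}}

```text
clock: 17.27
eef_pos: [520.3, -335.2, 165.4]
eef_rot: [1.448, 1.571, -0.879]
wrist_force: [-0.5, -0.4, -1.7]
finger_gap: 27.4
```

Run:
```python
from mv import *
st,_,_=info()
c=cams.camera("wrist")
p=st["eef_pos"]
cz=p[2]-7.5  # collar top
crop(c,282,240,160,120,5,"pics/w16.png",[(circ(c,*p[:2],cz,24,st),(0,255,0)),(circ(c,*p[:2],cz-6,24,st),(0,0,255)),(circ(c,*p[:2],cz-54+5,10,st),(255,0,0))],2.2)
go(589.4,-4.8,165,-43.3)
s=cams.camera("scene"); crop(s,180,180,200,150,4,"pics/s16.png",(),1.3)
```

```text
t 17.27 tcp [ 520.3 -335.2  165.4] psi deg -43.31 xaxis [ 2.e-04 -2.e-04 -1.e+00] q1,q6 [-0.631  0.125] F [-0.5 -0.4 -1.7] gap 27.4
t 17.32 tcp [ 520.2 -335.1  165. ] psi deg -43.15 xaxis [-2.e-04  1.e-04 -1.e+00] q1,q6 [-0.631  0.122] F [-0.5 -0.3 -3.6] gap 27.3
tool shift mm [   0.  -175.4 -288.3] norm 337.5 rows 5.44356160092232
turn about tool x rad 0.0027 (half-turn alt 0.0027 ) rows 0.014410389938504678
```

View pics/w16.png

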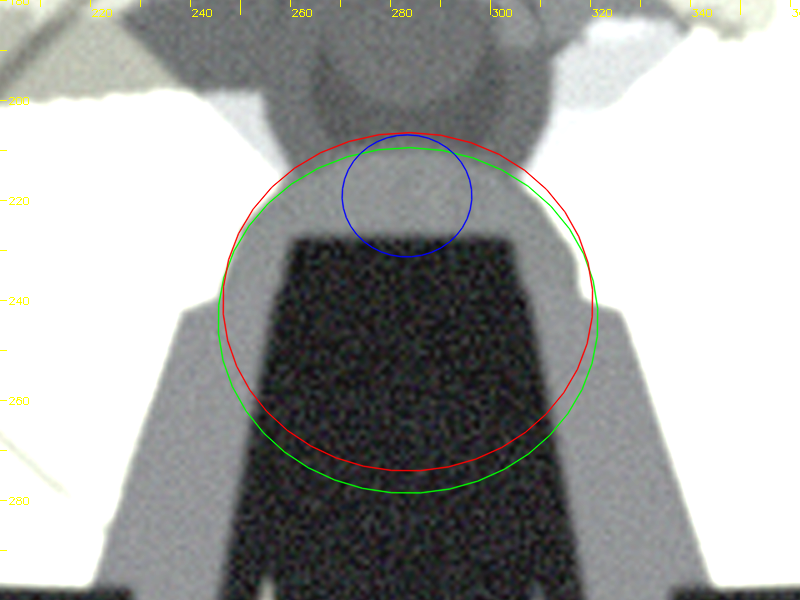

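View pics/s16.png

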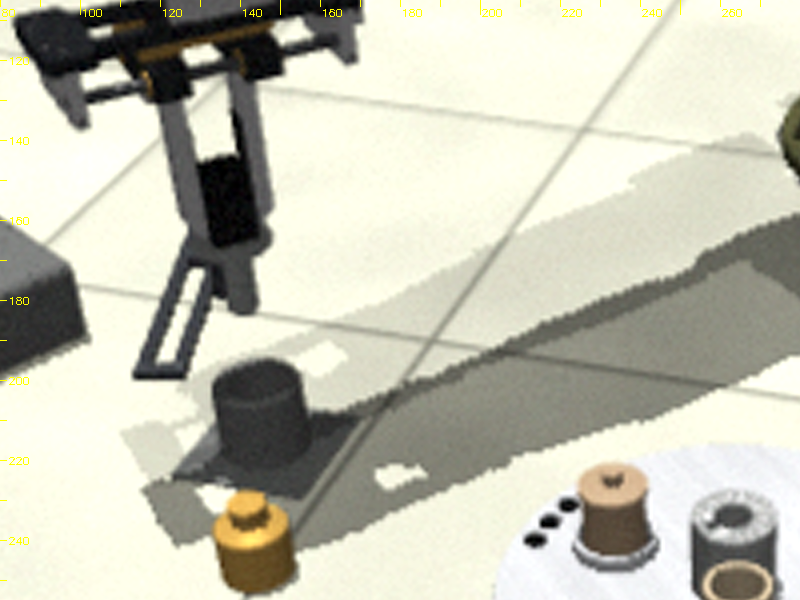

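Call:
{"name": "apply_moves", "arguments": {
  "plan": [0,0,0,0,-0.0352,-0.0436,10,0,0,0,0,-0.0352,-0.0436,10,0,0,0,0,-0.0352,-0.0436,10,0,0,0,0,-0.0352,-0.0436,10,0,0,0,0,-0.0352,-0.0436,10]
}}

```text
clock: 18.0
eef_pos: [541.9, -54.1, 164.9]
eef_rot: [-0.836, 1.571, 3.123]
wrist_force: [1.1, -0.2, -2.0]
finger_gap: 27.9
```

Call:
{"name": "apply_moves", "arguments": {
  "plan": [0,0,0,0,0,0,10,0,0,0,0,0,0,10,0,0,0,0,0,0,10,0,0,0,0,0,0,10]
}}

```text
clock: 18.5
eef_pos: [542.1, -56.8, 164.9]
eef_rot: [-0.638, 1.571, -2.967]
wrist_force: [-0.3, 0.4, -3.5]
finger_gap: 27.8
```

Run:
```python
from mv import *
st,_,_=info()
c=cams.camera("wrist")
cv2.imwrite("pics/w17f.png",c["image"][:,:,::-1])
H=(589.4,-4.8)
import ov
th=np.radians(-43.3); e=np.array([np.cos(th),np.sin(th)]); n=np.array([-e[1],e[0]]); Hn=np.array(H)
k=np.array([Hn+10*e+4*n,Hn+18*e+4*n,Hn+18*e-4*n,Hn+10*e-4*n])
crop(c,282,150,130,100,6,"pics/w17.png",[(circ(c,*H,66,25,st),(0,255,0)),(circ(c,*H,66,11,st),(0,0,255)),(proj(c,np.c_[k,[66]*4],st),(0,0,255))],1.3)
```

```text
t 18.5 tcp [542.1 -56.8 164.9] psi deg -43.43 xaxis [-2.e-04 -0.e+00 -1.e+00] q1,q6 [-0.172  0.586] F [-0.3  0.4 -3.5] gap 27.8
```

View pics/w17.png

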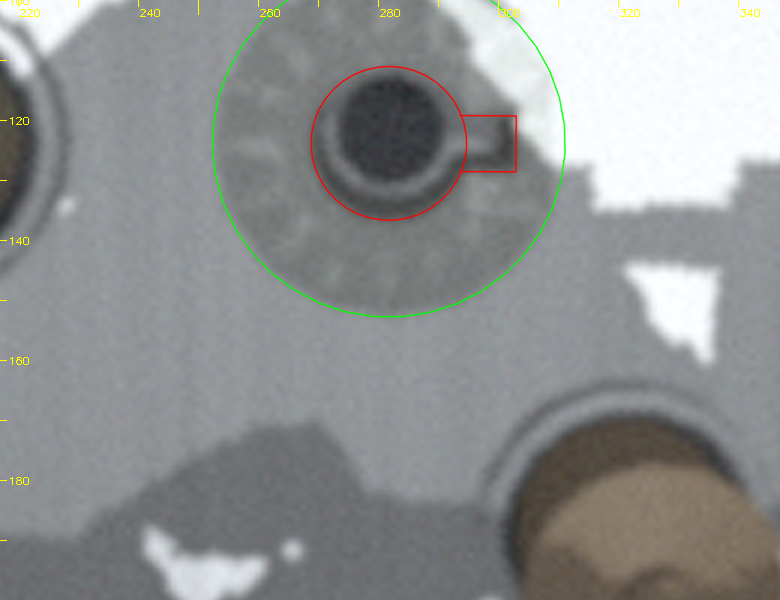

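View pics/w17f.png

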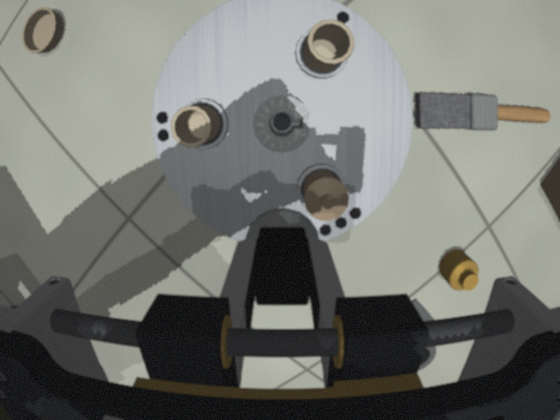

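Call:
{"name": "apply_moves", "arguments": {
  "plan": [0,0,0,0,-0.0015,-0.035,10,0,0,0,0,0,-0.035,10,0,0,0,0.02,0,0,10,0,0,0,0.01,0,0,10,0,0,0,0,0,0,10]
}}

```text
clock: 19.18
eef_pos: [588.7, -4.4, 134.4]
eef_rot: [-0.873, 1.569, 3.082]
wrist_force: [-0.1, -0.2, -1.8]
finger_gap: 27.9
```

Call:
{"name": "apply_moves", "arguments": {
  "plan": [0,0,0,0,0,0,10,0,0,0,0,0,0,10,0,0,0,0,0,0,10]
}}

```text
clock: 19.55
eef_pos: [589.2, -4.0, 135.4]
eef_rot: [2.256, 1.57, -0.072]
wrist_force: [-0.2, -0.3, -1.9]
finger_gap: 27.7
```

Run:
```python
from mv import *
st,_,_=info()
c=cams.camera("wrist"); H=(589.5,-4.6); p=st["eef_pos"]; cz=p[2]-7.5
crop(c,282,230,130,100,6,"pics/w18.png",[(circ(c,*H,66,25,st),(0,255,0)),(circ(c,589.5,-4.6,cz,24,st),(0,0,255))],1.6)
s=cams.camera("scene"); crop(s,262,200,80,100,6,"pics/s18.png",[(circ(s,*H,66,25),(0,255,0)),(circ(s,*H,cz-6,24),(0,0,255)),(circ(s,*H,cz-54+5,10),(0,0,255))],1.3)
t=cams.camera("top"); cv2.imwrite("pics/t18.png",t["image"][:,:,::-1])
for i in range(3): info()
```

```text
t 19.55 tcp [589.2  -4.  135.4] psi deg -43.38 xaxis [ 6.e-04 -0.e+00 -1.e+00] q1,q6 [-0.069  0.688] F [-0.2 -0.3 -1.9] gap 27.7
t 19.7 tcp [589.1  -3.9 135.1] psi deg -43.37 xaxis [ 2.e-04 -0.e+00 -1.e+00] q1,q6 [-0.069  0.688] F [ 0.  -0.4 -2.6] gap 27.7
t 19.7 tcp [589.1  -3.9 135.1] psi deg -43.37 xaxis [ 2.e-04 -0.e+00 -1.e+00] q1,q6 [-0.069  0.688] F [ 0.  -0.4 -2.6] gap 27.7
t 19.7 tcp [589.1  -3.9 135.1] psi deg -43.37 xaxis [ 2.e-04 -0.e+00 -1.e+00] q1,q6 [-0.069  0.688] F [ 0.  -0.4 -2.6] gap 27.7
```

View pics/w18.png

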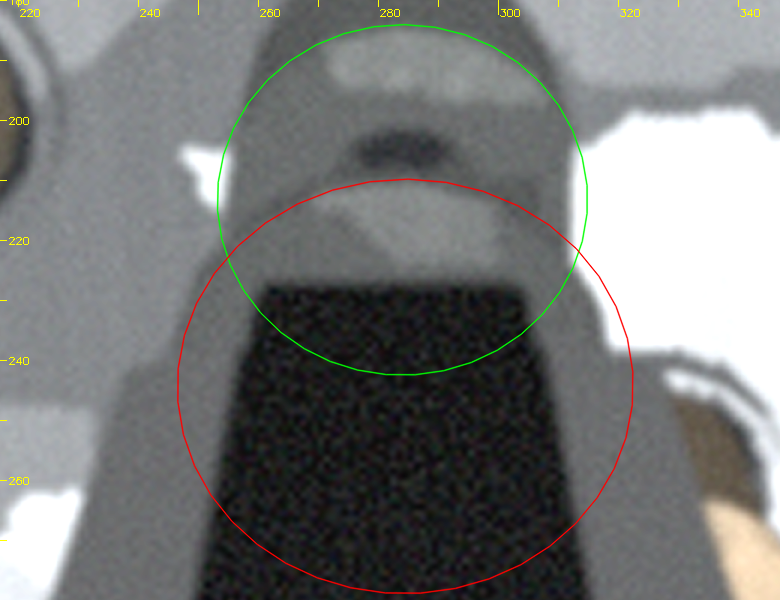

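View pics/s18.png

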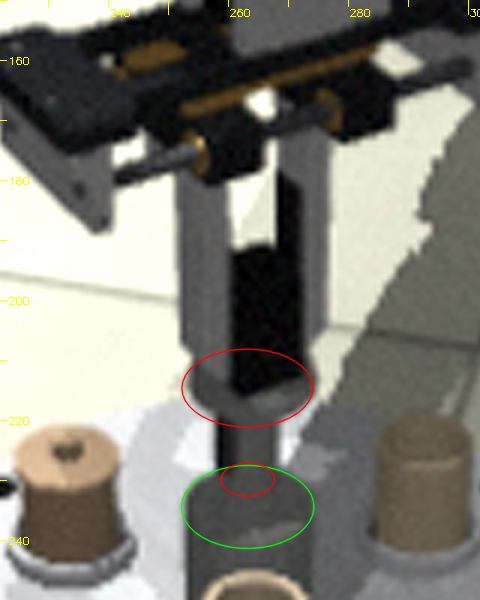

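View pics/t18.png

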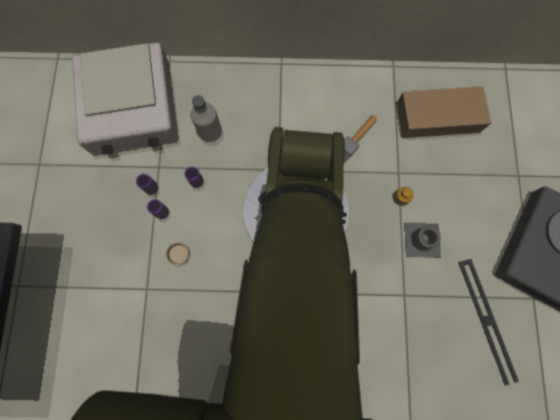

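Call:
{"name": "apply_moves", "arguments": {
  "plan": [0,0,0,0.003,0.0008,0.0008,10,0,0,0,0.002,0,0,10,0,0,0,0,0,0,10,0,0,0,0,0,0,10]
}}

```text
clock: 20.2
eef_pos: [589.2, -5.0, 130.0]
eef_rot: [2.869, 1.571, 0.541]
wrist_force: [0.4, -0.3, -2.6]
finger_gap: 27.8
```

Run:
```python
from mv import *
for i in range(3):
    st,_,_=info(); s=cams.camera("scene")
```

```text
t 20.2 tcp [589.2  -5.  130. ] psi deg -43.37 xaxis [ 0.  0. -1.] q1,q6 [-0.071  0.686] F [ 0.4 -0.3 -2.6] gap 27.8
t 20.25 tcp [589.2  -5.  130. ] psi deg -43.37 xaxis [ 1.e-04  0.e+00 -1.e+00] q1,q6 [-0.071  0.686] F [ 0.8 -0.5 -1.8] gap 27.3
t 20.3 tcp [589.2  -5.  130. ] psi deg -43.37 xaxis [ 2.e-04 -0.e+00 -1.e+00] q1,q6 [-0.071  0.686] F [ 0.3 -0.2 -1.3] gap 27.8
```

Call:
{"name": "apply_moves", "arguments": {
  "plan": [0,0,0,0.002,0,0,10,0,0,0,0.002,0,0,10,0,0,0,0.002,0,0,10,0,0,0,0,0,0,10,0,0,0,0,0,0,10]
}}

```text
clock: 20.98
eef_pos: [589.2, -5.1, 124.0]
eef_rot: [2.637, 1.571, 0.309]
wrist_force: [0.8, -0.3, -2.5]
finger_gap: 27.6
```

Call:
{"name": "apply_moves", "arguments": {
  "plan": [0,0,0,0.002,0,0,10,0,0,0,0.002,0,0,10,0,0,0,0,0,0,10,0,0,0,0,0,0,10]
}}

```text
clock: 21.48
eef_pos: [589.2, -5.1, 119.9]
eef_rot: [2.305, 1.571, -0.023]
wrist_force: [1.9, -0.3, -3.8]
finger_gap: 27.4
```

Call:
{"name": "apply_moves", "arguments": {
  "plan": [0,0,0,0.002,0,0,10,0,0,0,0.002,0,0,10,0,0,0,0.002,0,0,10,0,0,0,0,0,0,10,0,0,0,0,0,0,10]
}}

```text
clock: 22.1
eef_pos: [589.2, -5.1, 113.9]
eef_rot: [2.285, 1.571, -0.043]
wrist_force: [5.4, -0.8, -3.4]
finger_gap: 27.8
```

Call:
{"name": "apply_moves", "arguments": {
  "plan": [0,0,0,0.001,0,0,10,0,0,0,0.002,0,0,10,0,0,0,0,0,0,10,0,0,0,0,0,0,10]
}}

```text
clock: 22.6
eef_pos: [589.2, -5.1, 110.9]
eef_rot: [2.378, 1.571, 0.05]
wrist_force: [5.0, 0.5, -2.8]
finger_gap: 27.6
```

Call:
{"name": "apply_moves", "arguments": {
  "plan": [0,0,0,0.003,0.0003,-0.0003,10,0,0,0,0.003,0,0,10,0,0,0,0.003,0,0,10,0,0,0,0.003,0,0,10,0,0,0,0,0,0,10]
}}

```text
clock: 23.22
eef_pos: [589.4, -5.0, 98.4]
eef_rot: [-0.989, 1.57, 2.966]
wrist_force: [3.0, 0.6, -5.3]
finger_gap: 27.5
```

Run:
```python
from mv import *
info(); s=cams.camera("scene"); H=(589.5,-4.6); crop(s,262,200,80,100,6,"pics/s19.png",(),1.5)
st,_,_=info(); print(st["moment"])
```

```text
t 23.23 tcp [589.4  -5.   98.4] psi deg -43.37 xaxis [-7.e-04  1.e-04 -1.e+00] q1,q6 [-0.071  0.686] F [ 3.   0.6 -5.3] gap 27.5
t 23.27 tcp [589.4  -5.1  98.5] psi deg -43.37 xaxis [-6.e-04  0.e+00 -1.e+00] q1,q6 [-0.071  0.686] F [ 3.8  1.1 -3.8] gap 27.9
[ 0.02614974 -0.94448939 -0.0176761 ]
```

View pics/s19.png

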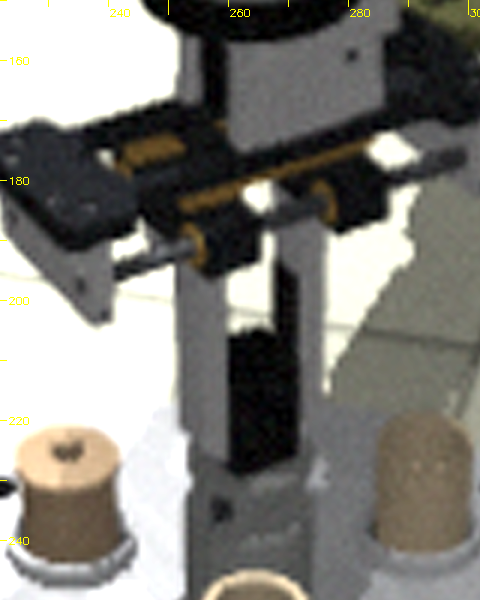

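Call:
{"name": "apply_moves", "arguments": {
  "plan": [0,0,0,0.004,0.0002,-0.0002,10,0,0,0,0.004,0,0,10,0,0,0,0.003,0,0,10,0,0,0,0.002,0,0,10,0,0,0,0,0,0,10]
}}

```text
clock: 23.9
eef_pos: [589.7, -5.0, 86.1]
eef_rot: [-1.023, 1.57, 2.932]
wrist_force: [-3.2, 0.7, 3.1]
finger_gap: 27.8
```

Call:
{"name": "apply_moves", "arguments": {
  "plan": [0,0,0,0.002,-0.0001,0.0001,10,0,0,0,0.002,0,0,10,0,0,0,0.002,0,0,10,0,0,0,0,0,0,10,0,0,0,0,0,0,10]
}}

```text
clock: 24.52
eef_pos: [589.7, -5.0, 80.3]
eef_rot: [2.688, 1.571, 0.36]
wrist_force: [-3.3, 1.1, 6.6]
finger_gap: 28.2
```

Call:
{"name": "apply_moves", "arguments": {
  "plan": [0,0,0,0.001,0,0,10,0,0,0,0,0,0,10,0,0,0,0,0,0,10]
}}

```text
clock: 24.9
eef_pos: [589.8, -5.0, 79.6]
eef_rot: [2.467, 1.57, 0.139]
wrist_force: [-5.9, 1.9, 9.6]
finger_gap: 27.8
```

Call:
{"name": "apply_moves", "arguments": {
  "plan": [0,0,0,0.0005,0,0,10,0,0,0,0,0,0,10,0,0,0,0,0,0,10]
}}

```text
clock: 25.28
eef_pos: [589.8, -5.0, 79.5]
eef_rot: [2.417, 1.57, 0.089]
wrist_force: [-7.7, 1.3, 14.4]
finger_gap: 27.7
```

Call:
{"name": "apply_moves", "arguments": {
  "plan": [0,0,0,0.0006,-0.0002,0.0002,10,0,0,0,0,0,0,10,0,0,0,0,0,0,10,0,0,0,0,0,0,10]
}}

```text
clock: 25.78
eef_pos: [589.8, -5.0, 79.5]
eef_rot: [2.341, 1.569, 0.014]
wrist_force: [-8.0, 2.0, 19.2]
finger_gap: 27.9
```

Run:
```python
from mv import *
info(); s=cams.camera("scene"); H=(589.5,-4.6); cv2.imwrite("pics/s20f.png",s["image"][:,:,::-1])
crop(s,265,235,130,110,6,"pics/s20.png",[(circ(s,*H,72,24),(0,255,0))],1.5)
w=cams.camera("wrist"); cv2.imwrite("pics/w20.png",np.clip(w["image"][:,:,::-1]*1.4,0,255).astype(np.uint8))
st,_,_=info(); print(st["moment"])
```

```text
t 25.77 tcp [589.8  -5.   79.5] psi deg -43.37 xaxis [ 0.0014  0.     -1.    ] q1,q6 [-0.071  0.686] F [-8.   2.  19.2] gap 27.9
t 25.88 tcp [589.7  -5.   79.5] psi deg -43.37 xaxis [ 0.0013  0.     -1.    ] q1,q6 [-0.071  0.686] F [-8.9  1.3 19.8] gap 27.9
[ 0.37346244  1.97808861 -0.01378602]
```

View pics/s20.png

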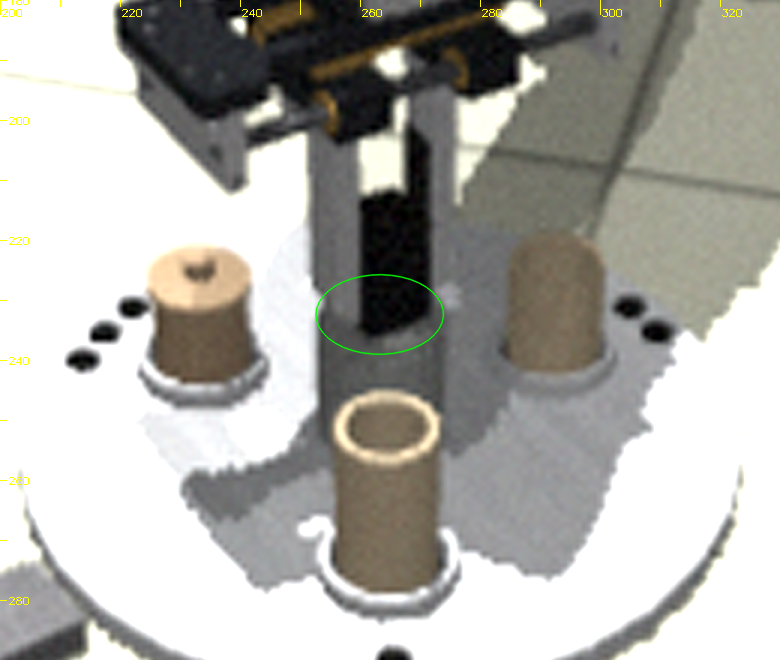

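View pics/w20.png

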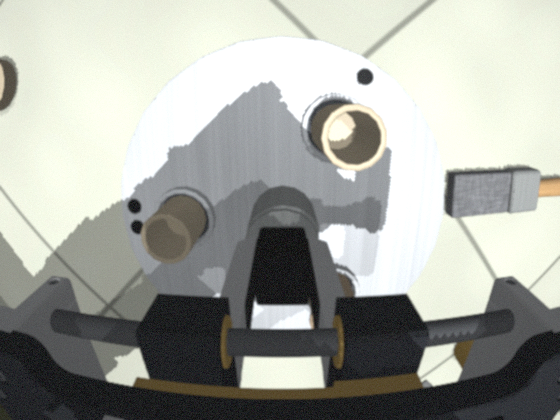

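The collar sits on the hub at TCP z 79.5, which is the computed home height. It stays there while the push force rises, and both crucibles stand upright. I'm handing in.

Run:
```python
from cell import ticket
print(ticket.sign_off())
from mv import *
info()
```

```text
the job is handed in; nothing more can be done
None
the job is handed in; nothing more can be done
```

The carousel is loaded and the job was handed in at about 25.9 s of the 67 s allowed. The sign-off gives no verdict, so what follows is my own last checks.

- **Crucibles:** the tall one went into pocket one, then the squat one into pocket two, each released before the next step. After release the top and wrist pictures showed both upright, in their collars and clear of the fingers, and the last scene picture still did.
- **Spindle:** I gripped it at 50 N, lifted it out of its rest and turned it about -71° to the keyway. The key then slid into the keyway with no upward force on it.
- **Home position:** I pushed against the spring until the tool stopped at z 79.5 mm, the height worked out for home. It stayed there while the upward wrist force rose from about 7 to 20 N, so the collar is on the hub.
- **End state:** the gripper still holds the spindle down, with a 27.9 mm gap and the tool about 0.001 rad off vertical.
- **Left alone:** the arm never worked at the lidded crucible, the dish or the brass weight, and they looked undisturbed in the pictures I took.

**Not clean:**
- **Side force:** about 8 to 9 N of side force along -x stayed on the wrist at the end.
- **Sizes in the pictures:** round parts looked about 2 to 4 % smaller than their given sizes. The jaw gap on the two crucibles read about 37 mm instead of 38. Positions still agreed to within about 1 mm.
- **Not measured directly:** the plunger travel and the key angle were judged from height and force.

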